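# Lock the lathe spindle with its pin

## Task

Get the small blue lathe ready for a chuck change: turn its spindle by the black-balled handle until the handle stands straight up, so that the hidden cross-hole lies under the brass bush on top of the headstock. Then take the lock pin with the red knob out of the wooden rack, push it down through the bush and spindle until it is fully home with its knob resting on the bush, and let go.

Things in the scene. Friction and masses are not known exactly. Their poses are not given: they have to be found in the camera images.
- spindle (a joint): angle of the lathe's level spindle (rad). 0: handle straight up, its 22 mm cross-hole (in line with the handle) upright under the bush; the pin passes freely within 0.17 of 0. Positive: handle leans to -x of bush_mouth (robot's side). Range -1.3 to 1.3, starts at 0.7 to 1.15. Turns smoothly with 1 to 2 N at the ball and stays where left.
- handle_ball (a point): centre of the black ball, 30 mm in diameter, on the spindle's handle (12 mm steel rod). It swings in an upright plane, 120 mm from the spindle axis; with the handle up it is 240 mm above the bench. y: along the spindle axis; z: outwards along the handle. At least 25 mm free beside the ball.
- bush_mouth (a point): centre of the mouth of the brass bush, 172 mm above the bench and 22 mm above the blue headstock's flat top (130 x 120 mm). Mouth 26 mm wide (33 outside), narrowing in 10 mm to an 18 mm bore. z up, y along the spindle axis, x away from the robot. The spindle axis is 52 mm straight below; the handle swings in the plane 120 mm away along +y, the chuck is on the -y side.
- lock_pin: red-knobbed steel pin, upright in a 100 mm high wooden rack beside pins with yellow and green knobs (wrong ones) 70 mm apart along its y axis; x is clear for the fingers. Origin: centre of the knob's underside, on the rack's top. Knob 32 mm in diameter, 36 tall; shank below 14 mm in diameter, 87 long, tapered tip; 0.1 to 0.2 kg. z up. When home the origin is at bush_mouth (3 mm play).
There are look-alikes about, which are no part of the job. Of the things that look like the lock_pin, the middle-sized one is meant.

How it is judged:
On the way:
1. the spindle is turned until its handle stands upright, within 14 degrees (the cross-hole is under the bush) (value of joint spindle between -0.25 and 0.25 rad), for 0.2 s.
At the end, for the whole second after the job is handed in: The red-knobbed lock pin stands in the bush, at rest, upright within 10 degrees, its knob's underside within 8 mm in height and 10 mm sideways of the bush's mouth, through the spindle's cross-hole, the handle still upright within 17 degrees (z of lock_pin in the frame of bush_mouth between -0.008 and 0.008 m and horizontal distance between lock_pin and bush_mouth below 0.01 m and angle between lock_pin's own z axis and vertical below 0.17 rad and value of joint spindle between -0.3 and 0.3 rad and linear speed of lock_pin below 0.03 m/s); the robot touches nothing.
It also fails if it takes over 51 s, if anything falls off the work surface, if the arm or the gripper's body presses on something with over 40 N, if the wrist force passes 120 N, or if a joint passes its speed limit or range.

## Robot

A 6-joint arm with a two-finger parallel gripper is mounted at the origin on the work surface. World frame = base frame: x ahead of the robot, y to its left, z up, the work surface at z = 0. Lengths are in m, angles in rad, forces in N, time in s.
With the tool pointing down it reaches from about 0.325 to 0.925 m from the base axis. Payload 3.1 kg.
Tool frame: the origin (TCP) lies on the centre line of the jaws, within the pads' length; the fingertips stand 14 mm ahead of it and the grasp point (between the pads) lies 5 mm behind it; x points along the fingers, y is the direction in which the jaws open and shut, and the axes are right-handed (so a half turn about x gives the same grasp; the last joint's range is limited). The gripper opens to 85 mm and grips with 20 to 120 N. Pads are 22 mm wide; open, the fingers measure 114 mm over their backs; the gripper's body (76 mm by 85 mm) begins 54 mm behind the grasp point. The pads swing forward as they close: fully open they stand 13 mm farther back than shut.
Start: joints at [-1.218, 0.217, 1.613, -0, 1.311, -0.112], TCP at [0.28, -0.559, 0.21] pointing down, gripper open.
Joint ranges: [-2.75, 2.75], [-0.78, 2.1], [0.31, 2.55], [-1.13, 4.27], [0.13, 2.63], [-2.58, 2.58]. Speed limits (rad/s): [2.79, 2.79, 3.14, 3.14, 3.14, 3.14].

## Interface

Orientations are given as a rotation vector (axis times angle).
In Python, from workcell import env, snapshot, camera_params, ticket gives the robot as it stands.
- The arm moves only by the shell command python3 -m pendant 'ROWS' [FORCE]. ROWS is JSON, a list of rows, each a list of 3 entries, a list of its own where there are three numbers: the finger opening in cm, from 0 to 8.54, then the shift along the tool's x, y, z in cm, then the turn about the tool's x in units of 5 degrees (1.0 is 5 degrees). A call has 1 to 8 rows; each row shifts and turns the pose as measured when the row begins, along the tool's axes as they then stand; what a row does not reach is not made up. A row lasts 1/10 s, in which the tool goes at most 50 mm and 8.59 degrees, less where a joint would pass 70% of its speed; a pose out of reach is approached as far as the arm can. A call with a gripper value outside its range is refused whole. The fingers move at their own pace and stop on an object; FORCE is the grip in N (left out, the last holds). Time passes only in rows, so rows that do not move let the fingers close. It gives the time, the measured TCP pose, the force and the opening at its end, in the units of the state.
- env.sense(): the state, without advancing time (a new reading comes with each control period).
- snapshot(name): name is "scene" or "top" or "wrist"; returns the picture (480x640x3 uint8, red, green, blue); there is no depth.
- camera_params(name): a dict with "K" (3x3 intrinsics, pixels), "k1" (the pictures are not rectified: a ray, as slopes to the right and down, at radius r is drawn at 1 + k1 r^2 times it, then the intrinsics apply), "view" (4x4, takes a point from world to camera coordinates); the wrist camera has in their place "hand_eye" (4x4, takes a point from camera to tool coordinates, whose origin is the TCP and whose axes are the tool frame's). Camera axes: x right, y down, z forward; pixel columns grow to the right and rows downward; lengths in m; the calibration is good to about 2 mm. A picture is of the moment at which its call begins: read the wrist's pose just before it. camera_params takes no time and is no camera call.
- ticket.job_done(): hands the job in, once; it reports no verdict.
The state is a dict: "time_s": time; "joint_pos": joint angles; "dq": joint speeds; "effort": joint torques, N m; "tcp_pos": TCP position; "eef_rot": TCP orientation; "contact_force": force on the tool from outside, world axes, zero at the start; "wrist_torque": the same for the moment, N m; "gripper_width": opening from 0.0 (shut) to 1.0 (fully open).
Only numpy, scipy, OpenCV 4.12 (cv2) and the standard library are available. Lean on these libraries where they do the work, as an engineer would, in place of code of your own. Each camera call takes 0.05 s, during which the arm holds its last target.

## Working session

There is one attempt and no reset: what is moved stays moved. The work goes in short steps, Python scripts to look and compute and a shell command to move; the robot and the scene stay as the last step left them, time stands still between calls to the robot, and variables do not carry over. Pictures are saved under pics/ and viewed, and the job is handed in when it is done.

```bash
mkdir -p pics; ls; python3 - <<'E'
from workcell import env, snapshot, camera_params, ticket
import cv2
s=env.sense();print(s)
for n in ["scene","top","wrist"]:
    p=camera_params(n);print(n,p)
    cv2.imwrite(f"pics/{n}0.png",snapshot(n)[:,:,::-1])
E
```

```text
pics
{'time_s': 0.0, 'joint_pos': array([-1.21820771e+00,  2.17750755e-01,  1.61492229e+00, -3.73867872e-05,
        1.31127792e+00, -1.12217876e-01]), 'dq': array([ 0.00052442, -0.00018364,  0.00050076,  0.00056977,  0.00075625,
       -0.00125325]), 'effort': array([ 7.44488225e-04, -3.96836257e+01, -3.03854048e+01, -7.41432814e-05,
        9.79452365e-03,  1.33435782e-05]), 'tcp_pos': array([ 0.27985791, -0.55788467,  0.20817661]), 'eef_rot': array([ 1.96336504,  0.46713285, -1.96400799]), 'contact_force': array([-0.40671875, -0.39925545,  0.44881425]), 'wrist_torque': array([ 0.01624809,  0.02417435, -0.04542284]), 'gripper_width': 0.9985950660447244}
scene {'K': array([[453.13015851,   0.        , 323.09165754],
       [  0.        , 453.13015851, 240.02299031],
       [  0.        ,   0.        ,   1.        ]]), 'k1': -0.0050493446537442825, 'view': array([[ 3.22334630e-02,  9.99429234e-01,  1.01098602e-02,
        -8.39438004e-04],
       [ 7.75285009e-01, -1.86180175e-02, -6.31337092e-01,
        -2.66804462e-01],
       [-6.30788521e-01,  2.81882038e-02, -7.75442626e-01,
  
[... 407 characters left out ...]
-0.18528963,  0.51775828],
       [ 0.18542231, -0.00253872, -0.98265565,  1.14399009],
       [ 0.        ,  0.        ,  0.        ,  1.        ]])}
wrist {'K': array([[339.45446925,   0.        , 321.03345779],
       [  0.        , 339.45446925, 236.65778018],
       [  0.        ,   0.        ,   1.        ]]), 'k1': -0.050804102923050654, 'hand_eye': array([[-8.94492429e-04, -2.80807962e-01,  9.59763559e-01,
        -1.64987396e-01],
       [ 9.99999585e-01, -8.62991752e-05,  9.06742660e-04,
        -1.60755883e-04],
       [-1.71793755e-04,  9.59763972e-01,  2.80807923e-01,
        -7.25391076e-02],
       [ 0.00000000e+00,  0.00000000e+00,  0.00000000e+00,
         1.00000000e+00]])}
```

View pics/scene0.png

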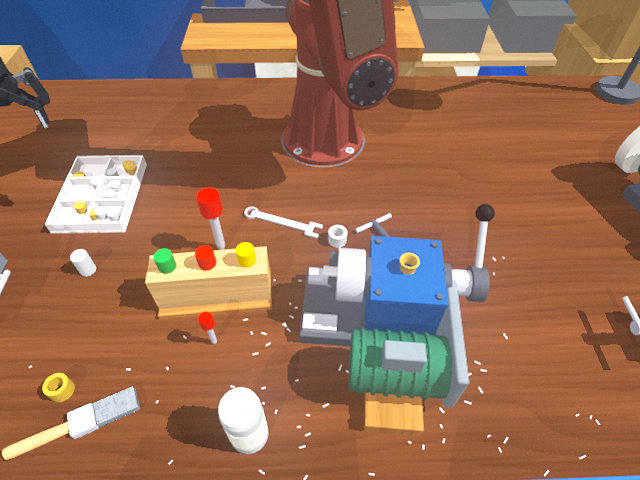

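View pics/top0.png

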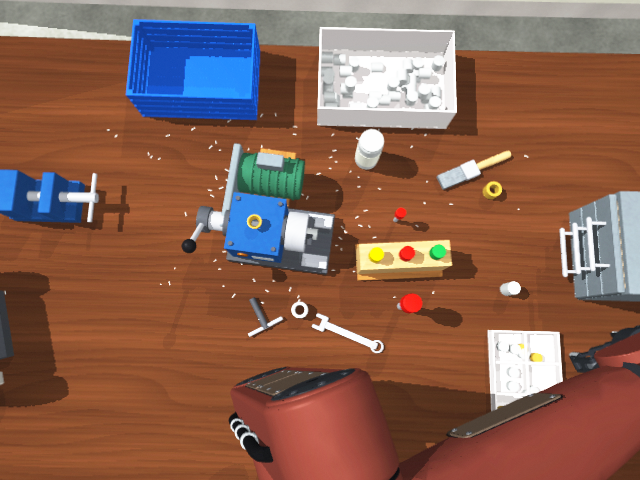

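View pics/wrist0.png

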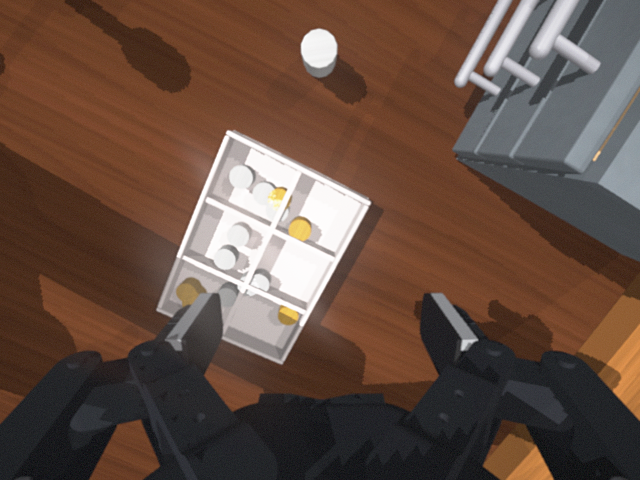

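Scene view (top-view pixels in brackets): there are three red-knobbed pins.
- A large pin stands in the open at (209,203) [411,303].
- A medium pin is in the rack at (205,258) [407,253].
- A small pin stands in the open at (206,320) [400,214].

The lock pin is the medium one in the rack. The bush is at (409,262) [254,221] and the ball at (485,213) [189,246]. I'll confirm with enlarged crops.

```bash
python3 - <<'E'
import cv2,numpy as np
a=cv2.imread("pics/scene0.png");b=cv2.imread("pics/top0.png")
def c(i,x0,y0,w,h,s):return cv2.resize(i[y0:y0+h,x0:x0+w],None,fx=s,fy=s,interpolation=cv2.INTER_CUBIC)
cv2.imwrite("pics/c1.png",np.vstack([np.hstack([c(a,140,180,140,100,2.8),c(a,370,190,140,100,2.8)]),np.hstack([c(b,350,200,140,100,2.8),c(b,170,190,140,100,2.8)])]))
E
cat > h.py <<'E'
import numpy as np,cv2
from scipy.optimize import least_squares
from scipy.spatial.transform import Rotation as R
from workcell import env, snapshot, camera_params, ticket
def cam(n,s=None):
    p=camera_params(n)
    if n!="wrist": return p["K"],p["k1"],p["view"]
    T=np.eye(4);T[:3,:3]=R.from_rotvec(s["eef_rot"]).as_matrix();T[:3,3]=s["tcp_pos"]
    return p["K"],p["k1"],np.linalg.inv(T@p["hand_eye"])
def proj(P,c):
    K,k,V=c;q=V[:3,:3]@np.asarray(P)+V[:3,3];x=q[:2]/q[2];x=x*(1+k*(x@x));return K[:2,:2]@x+K[:2,2]
def tri(obs,x0=(0.5,0,0.15)):
    r=least_squares(lambda P:np.concatenate([proj(P,c)-u for c,u in obs]),x0);return r.x,np.abs(r.fun).max()
def ray_z(c,u,z,x0=(0.5,0)):
    r=least_squares(lambda p:proj([p[0],p[1],z],c)-u,x0);return np.array([*r.x,z])
E
```

```text
(no output)
```

View pics/c1.png

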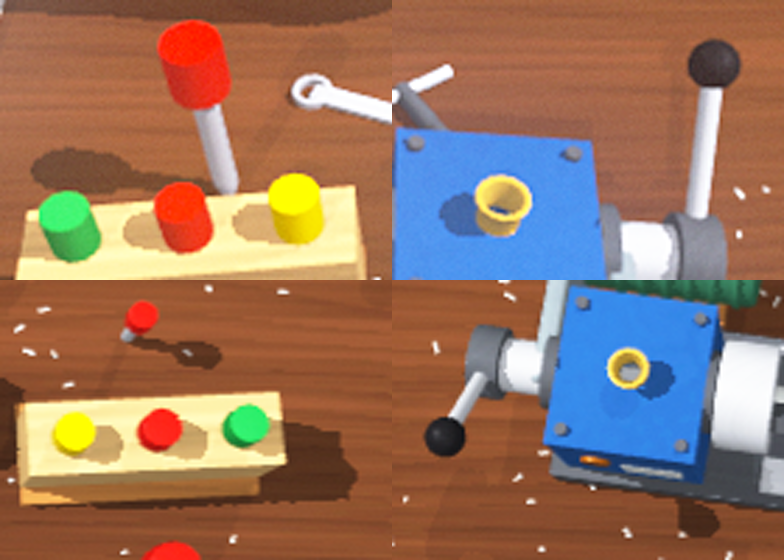

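```bash
python3 - <<'E'
from h import *
s,t=cam("scene"),cam("top")
O=dict(red=((205,250),(407.5,252.5)),yel=((245.7,246.8),(376.8,253.9)),gre=((164.3,253.2),(437.9,251.4)),bush=((409.6,260.4),(254.6,221.4)),ball=((485,212.9),(188.9,245.7)))
for n,(a,b) in O.items():
    print(n,*tri([(s,np.array(a)),(t,np.array(b))]))
    z={'red':.136,'yel':.136,'gre':.136,'bush':.172,'ball':.2}[n]
    print('   ',ray_z(s,np.array(a),z),ray_z(t,np.array(b),z))
print(R.from_rotvec(env.sense()['eef_rot']).as_matrix())
E
```

```text
red [ 0.47279113 -0.21997389  0.13724373] 0.32106071321402396
    [ 0.47184025 -0.21991422  0.136     ] [ 0.4730984  -0.22092997  0.136     ]
yel [ 0.46770494 -0.15079768  0.13759626] 0.6123561431269309
    [ 0.46648125 -0.15026485  0.136     ] [ 0.46807018 -0.15236845  0.136     ]
gre [ 0.47735884 -0.28863627  0.13630077] 0.0640099293607932
    [ 0.47713094 -0.28867418  0.136     ] [ 0.47743901 -0.28885637  0.136     ]
bush [0.52766654 0.12094369 0.16973314] 0.6686353209217089
    [0.52935095 0.12113537 0.172     ] [0.52690322 0.11918515 0.172     ]
ball [0.46348541 0.24926042 0.20977454] 0.4966616632152352
    [0.45462213 0.25507673 0.2       ] [0.4647723  0.25072858 0.2       ]
[[-6.47738532e-04  4.48236664e-01 -8.93914690e-01]
 [ 1.76083280e-03 -8.93912981e-01 -4.48237082e-01]
 [-9.99998240e-01 -1.86437474e-03 -2.10247940e-04]]
```

Heights agree with the description: knob top is 0.137 (should be 0.136) and bush 0.170 (should be 0.172). Knob spacing is about 69 mm (should be 70). From the ball, the spindle is at about 0.73 rad and the lathe is yawed about -7°. I'll grip the ball with the jaws along the spindle axis and swing it up. First I raise and turn the tool.

```bash
cat >> h.py <<'E'
def go(P,heading_deg=None,q=True):
    s=env.sense();M=R.from_rotvec(s["eef_rot"]).as_matrix()
    h=np.degrees(np.arctan2(M[1,1],M[0,1]))
    d=M.T@(np.asarray(P)-s["tcp_pos"])*100
    o="t %.2f tcp %s head %.1f tilt %.2f | shift cm %s"%(s["time_s"],s["tcp_pos"].round(4),h,np.degrees(np.arccos(-M[2,0])),d.round(2))
    if heading_deg is not None: o+=" turn units %.2f"%(-((heading_deg-h+180)%360-180)/5)
    print(o,"F",s["contact_force"].round(1),"w %.3f"%s["gripper_width"],"q6 %.2f q1 %.2f"%(s["joint_pos"][5],s["joint_pos"][0]))
E
python3 -m pendant '[[8.5,[-3,0,0],1.6],[8.5,[-3,0,0],1.6],[8.5,[-3,0,0],1.6],[8.5,[-3,0,0],1.6],[8.5,[0,0,0],0.5]]'
python3 -c "
from h import *
go([.4635,.249,.33],-97)"
```

```text
time_s: 0.65
tcp_pos: [0.279, -0.5556, 0.327]
eef_rot: [-2.126, 0.161, 2.137]
contact_force: [0.2, -0.5, 0.2]
gripper_width: 0.995
t 0.65 tcp [ 0.279  -0.5556  0.327 ] head -99.3 tilt 0.75 | shift cm [  0.61 -82.39  -5.21] turn units -0.46 F [ 0.2 -0.5  0.2] w 0.995 q6 0.51 q1 -1.22
```

```bash
python3 -m pendant '[[6,[0,-4.8,-0.3],-0.2],[6,[0,-4.8,-0.3],-0.2],[6,[0,-4.8,-0.3],0],[6,[0,-4.8,-0.3],0],[6,[0,-4.8,-0.3],0],[6,[0,-4.8,-0.3],0],[6,[0,-4.8,-0.3],0],[6,[0,-4.8,-0.3],0]]'
python3 -c "
from h import *
go([.4635,.249,.33],-97)"
```

```text
time_s: 1.45
tcp_pos: [0.3546, -0.1706, 0.3271]
eef_rot: [-2.136, 0.132, 2.149]
contact_force: [1.5, 0.1, -0.6]
gripper_width: 0.703
t 1.45 tcp [ 0.3546 -0.1706  0.3271] head -98.0 tilt 0.95 | shift cm [  0.32 -43.07  -4.98] turn units -0.19 F [ 1.5  0.1 -0.6] w 0.703 q6 1.07 q1 -0.64
```

```bash
python3 -m pendant '[[6,[0,-4.8,-0.7],-0.2],[6,[0,-4.8,-0.7],0],[6,[0,-4.8,-0.6],0],[6,[0,-4.8,-0.6],0],[6,[0,-4.8,-0.6],0],[6,[0,-4.8,-0.6],0],[6,[0,-4.8,-0.6],0],[6,[0,-4.8,-0.6],0]]'
python3 -m pendant '[[6,[0,-3,0],0],[6,[0,-1,0],0],[6,[0,0,0],0]]'
python3 -c "
from h import *
go([.4635,.249,.33],-97)
cv2.imwrite('pics/w1.png',snapshot('wrist')[:,:,::-1])
s=env.sense();print(proj([.4635,.249,.21],cam('wrist',s)),proj([.528,.12,.172],cam('wrist',s)))"
```

```text
time_s: 2.25
tcp_pos: [0.4495, 0.2181, 0.3319]
eef_rot: [-2.152, 0.116, 2.153]
contact_force: [1.6, -1.4, 0.5]
gripper_width: 0.704
time_s: 2.55
tcp_pos: [0.4534, 0.2645, 0.3306]
eef_rot: [-2.153, 0.107, 2.161]
contact_force: [-0.1, -1.2, -0.3]
gripper_width: 0.701
t 2.55 tcp [0.4534 0.2645 0.3306] head -96.5 tilt 0.80 | shift cm [ 0.04  1.43 -1.18] turn units 0.11 F [-0.1 -1.2 -0.3] w 0.701 q6 2.07 q1 0.39
[339.21788816 210.4989537 ] [471.72158062 117.47627678]
```

View pics/w1.png

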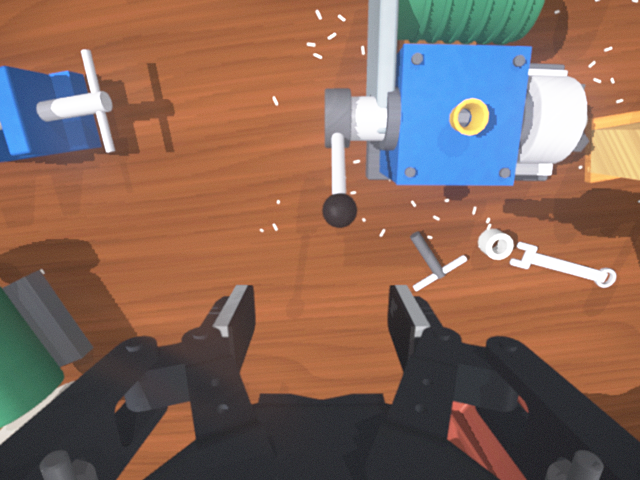

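The wrist view shows the ball at (340,211) and the bush at (469,117). My prediction was (339,210) and (472,117), so they agree, and the jaws are square to the lathe. Next I go down on the ball.

```bash
python3 -m pendant '[[6,[2,1.4,-1.2],0],[6,[4,0,0],0],[6,[3.5,0,0],0],[6,[2,0,0],0],[6,[0,0,0],0]]'
python3 -c "
from h import *
go([.4635,.249,.205],-97)"
```

```text
time_s: 3.1
tcp_pos: [0.4653, 0.2409, 0.2145]
eef_rot: [-2.155, 0.12, 2.151]
contact_force: [0.3, 0.4, 0.5]
gripper_width: 0.699
t 3.10 tcp [0.4653 0.2409 0.2145] head -97.0 tilt 0.65 | shift cm [ 0.96 -0.77  0.28] turn units -0.01 F [0.3 0.4 0.5] w 0.699 q6 2.03 q1 0.34
```

```bash
python3 -m pendant '[[6,[1,-0.8,0.3],0],[6,[0,0,0],0],[4,[0,0,0],0],[3,[0,0,0],0],[2,[0,0,0],0],[2,[0,0,0],0]]' 20
python3 -c "
from h import *
go([.4635,.249,.205],-97)
cv2.imwrite('pics/w2.png',snapshot('wrist')[:,:,::-1])"
```

```text
time_s: 3.7
tcp_pos: [0.4668, 0.2486, 0.2102]
eef_rot: [-2.162, 0.12, 2.138]
contact_force: [-0.5, 0.3, -0.8]
gripper_width: 0.233
t 3.70 tcp [0.4668 0.2486 0.2102] head -97.2 tilt 1.03 | shift cm [0.52 0.01 0.33] turn units -0.04 F [-0.5  0.3 -0.8] w 0.233 q6 2.05 q1 0.35
```

View pics/w2.png

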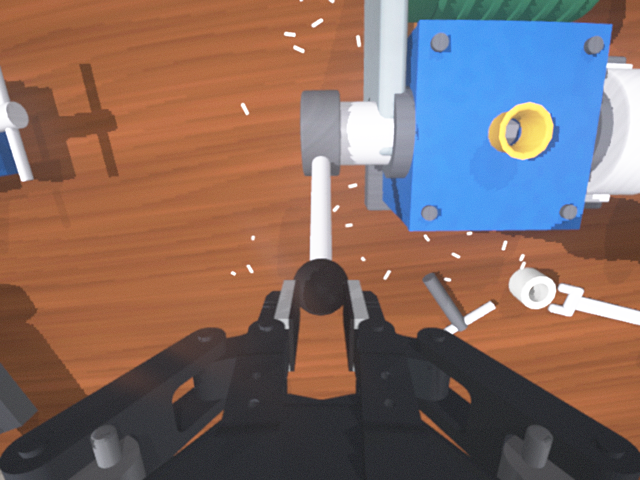

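```bash
python3 -c "
from h import *
s=env.sense();go([.4635,.249,.205],-97)
c=cam('wrist',s);print(proj([.4635,.249,.21],c), proj(s['tcp_pos']+[0,0,.005],c))
print(ray_z(c,np.array([321,286]),.21),ray_z(c,np.array([321,286]),.2))
cv2.imwrite('pics/s2.png',cv2.resize(snapshot('scene')[150:270,400:560,::-1],None,fx=4,fy=4)); cv2.imwrite('pics/t2.png',cv2.resize(snapshot('top')[180:300,140:300,::-1],None,fx=4,fy=4))"
```

```text
t 3.75 tcp [0.4669 0.2487 0.2103] head -97.2 tilt 1.05 | shift cm [0.53 0.02 0.34] turn units -0.04 F [-0.5 -0.2 -0.7] w 0.231 q6 2.05 q1 0.35
[322.40072487 286.22014932] [322.10003737 284.40752116]
[0.46371408 0.24972175 0.21      ] [0.45932287 0.25042534 0.2       ]
```

View pics/s2.png

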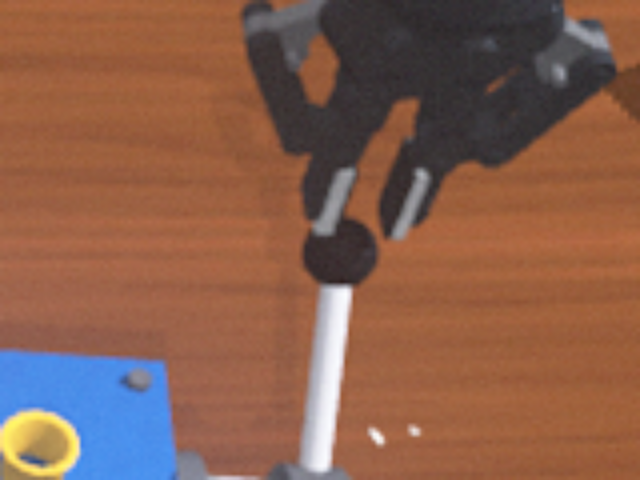

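View pics/t2.png

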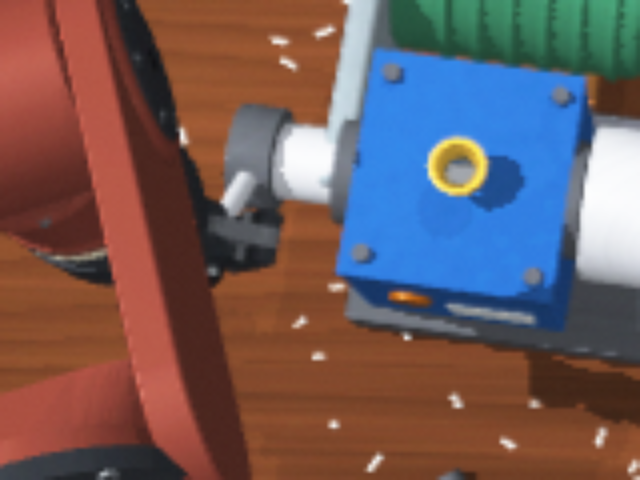

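```bash
python3 -c "
from h import *
s=env.sense();M=R.from_rotvec(s['eef_rot']).as_matrix()
for n in ['scene','wrist']:
  c=cam(n,s)
  for y in (-.01,.01):
    for x in (-.02,0,.014):
     for z in (-.011,.011): print(n,y,x,z,proj(s['tcp_pos']+M@[x,y,z],c).round(1))
"
python3 - <<'E'
import cv2
a=cv2.imread('pics/w2.png');cv2.imwrite('pics/w2c.png',cv2.resize(a[240:400,240:400],None,fx=3.7,fy=3.7))
E
```

```text
scene -0.01 -0.02 -0.011 [495.3 211.1]
scene -0.01 -0.02 0.011 [493.3 201.3]
scene -0.01 0 -0.011 [491.8 219.6]
scene -0.01 0 0.011 [489.9 209.8]
scene -0.01 0.014 -0.011 [489.4 225.4]
scene -0.01 0.014 0.011 [487.5 215.6]
scene 0.01 -0.02 -0.011 [482.5 210.3]
scene 0.01 -0.02 0.011 [480.8 200.5]
scene 0.01 0 -0.011 [479.3 218.8]
scene 0.01 0 0.011 [477.6 209. ]
scene 0.01 0.014 -0.011 [477.  224.5]
scene 0.01 0.014 0.011 [475.4 214.8]
wrist -0.01 -0.02 -0.011 [300.7 276.1]
wrist -0.01 -0.02 0.011 [301.5 318.5]
wrist -0.01 0 -0.011 [302.9 260.9]
wrist -0.01 0 0.011 [303.5 299.5]
wrist -0.01 0.014 -0.011 [304.2 252.2]
wrist -0.01 0.014 0.011 [304.7 288.3]
wrist 0.01 -0.02 -0.011 [344.1 276.1]
wrist 0.01 -0.02 0.011 [343.2 318.5]
wrist 0.01 0 -0.011 [341.6 260.9]
wrist 0.01 0 0.011 [340.8 299.5]
wrist 0.01 0.014 -0.011 [340.1 252.2]
wrist 0.01 0.014 0.011 [339.5 288.3]
```

View pics/w2c.png

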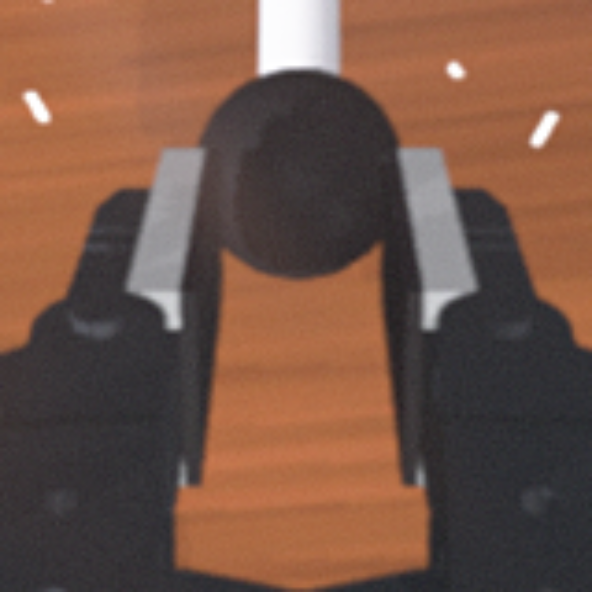

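The ball is unmoved. In both the wrist and scene views the pads have closed above it. The fingertips measure about 22 mm behind the reported TCP, not 14 mm ahead as described. I'll trust the pictures: open, go lower and look again.

```bash
python3 -m pendant '[[6,[0,0,0],0],[6,[0,0,0],0],[6,[0,0,0],0],[6,[2,0,0.3],0],[6,[1.5,0,0],0],[6,[0,0,0],0]]' 20
python3 -c "
from h import *
s=env.sense();go([.4635,.249,.175],-97)
cv2.imwrite('pics/w3.png',snapshot('wrist')[:,:,::-1])
cv2.imwrite('pics/s3.png',cv2.resize(snapshot('scene')[150:270,400:560,::-1],None,fx=4,fy=4))"
```

```text
time_s: 4.45
tcp_pos: [0.4645, 0.2497, 0.1747]
eef_rot: [-2.163, 0.12, 2.136]
contact_force: [-0.4, -0.0, -1.6]
gripper_width: 0.706
t 4.45 tcp [0.4645 0.2497 0.1747] head -97.2 tilt 1.10 | shift cm [-0.04  0.08  0.09] turn units -0.04 F [-0.4 -0.  -1.6] w 0.706 q6 2.05 q1 0.35
```

View pics/w3.png

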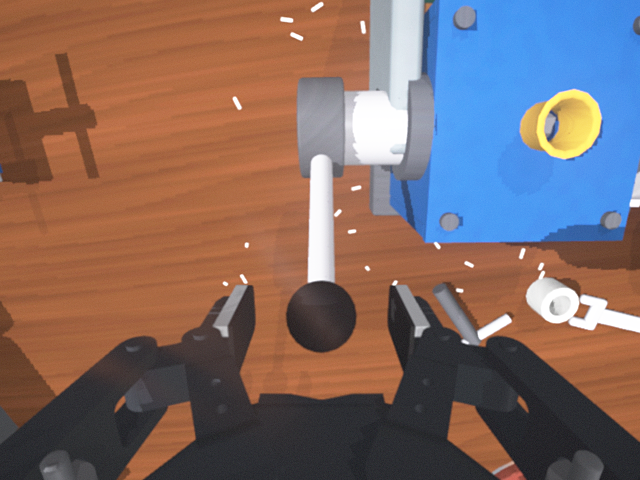

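View pics/s3.png

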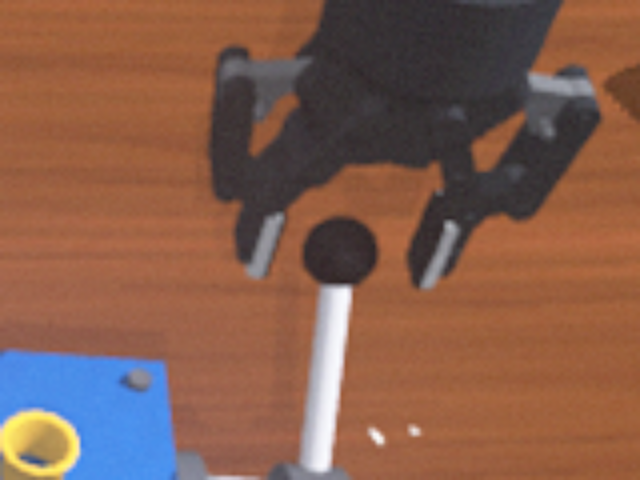

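The wrist view now shows the ball at (321,317), between the pad tips at (250,290) and (392,290). The scene view also shows it between the fingers. Closing.

```bash
python3 -m pendant '[[3.5,[0,0,0],0],[2.5,[0,0,0],0],[2.5,[0,0,0],0],[2.5,[0,0,0],0],[2.5,[0,0,0],0]]' 25
python3 -c "
from h import *
s=env.sense();go([.4635,.249,.175],-97)
cv2.imwrite('pics/w4.png',cv2.resize(snapshot('wrist')[220:440,200:440,::-1],None,fx=2.5,fy=2.5))"
```

```text
time_s: 5.05
tcp_pos: [0.4668, 0.2495, 0.1787]
eef_rot: [-2.168, 0.119, 2.13]
contact_force: [-0.1, -0.8, -1.5]
gripper_width: 0.331
t 5.05 tcp [0.4668 0.2495 0.1787] head -97.2 tilt 1.32 | shift cm [0.36 0.1  0.32] turn units -0.04 F [-0.1 -0.8 -1.5] w 0.331 q6 2.05 q1 0.35
```

View pics/w4.png

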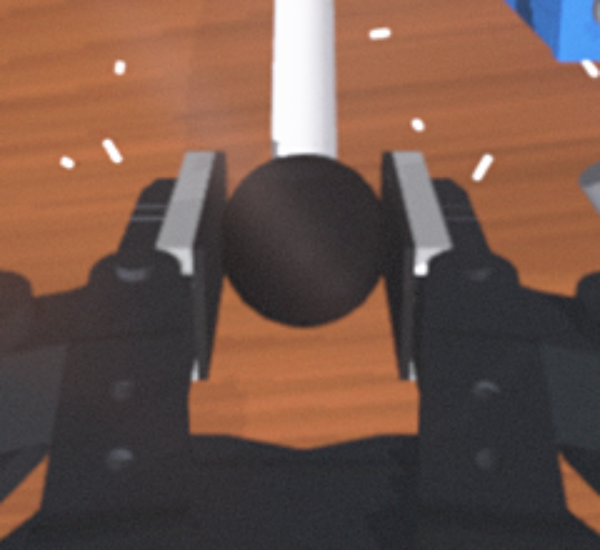

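```bash
python3 -m pendant '[[2.5,[-0.8,0,-1.0],0],[2.5,[-0.6,0,-1.0],0],[2.5,[-0.5,0,-1.1],0],[2.5,[-0.4,0,-1.1],0]]'
python3 -c "
from h import *
s=env.sense();go([.5425,.239,.205],-97)"
```

```text
time_s: 5.5
tcp_pos: [0.5082, 0.2449, 0.202]
eef_rot: [-2.162, 0.116, 2.136]
contact_force: [-1.1, 1.2, -4.0]
gripper_width: 0.328
t 5.50 tcp [0.5082 0.2449 0.202 ] head -97.2 tilt 1.19 | shift cm [-0.27  0.15 -3.48] turn units -0.03 F [-1.1  1.2 -4. ] w 0.328 q6 2.01 q1 0.32
```

```bash
python3 -m pendant '[[2.5,[-0.3,0,-1.1],0],[2.5,[-0.2,0,-1.1],0],[2.5,[-0.1,0,-0.9],0],[2.5,[0,0,-0.4],0],[2.5,[0,0,0],0]]'
python3 -c "
from h import *
s=env.sense();go([.545,.239,.209],-97)
cv2.imwrite('pics/w5.png',snapshot('wrist')[:,:,::-1])
cv2.imwrite('pics/s5.png',cv2.resize(snapshot('scene')[170:330,340:540,::-1],None,fx=4,fy=4))"
```

```text
time_s: 6.0
tcp_pos: [0.5475, 0.2405, 0.2086]
eef_rot: [-2.158, 0.116, 2.137]
contact_force: [-0.9, 1.0, -1.9]
gripper_width: 0.328
t 6.00 tcp [0.5475 0.2405 0.2086] head -97.2 tilt 1.22 | shift cm [-0.04  0.18  0.23] turn units -0.05 F [-0.9  1.  -1.9] w 0.328 q6 1.98 q1 0.29
```

View pics/s5.png

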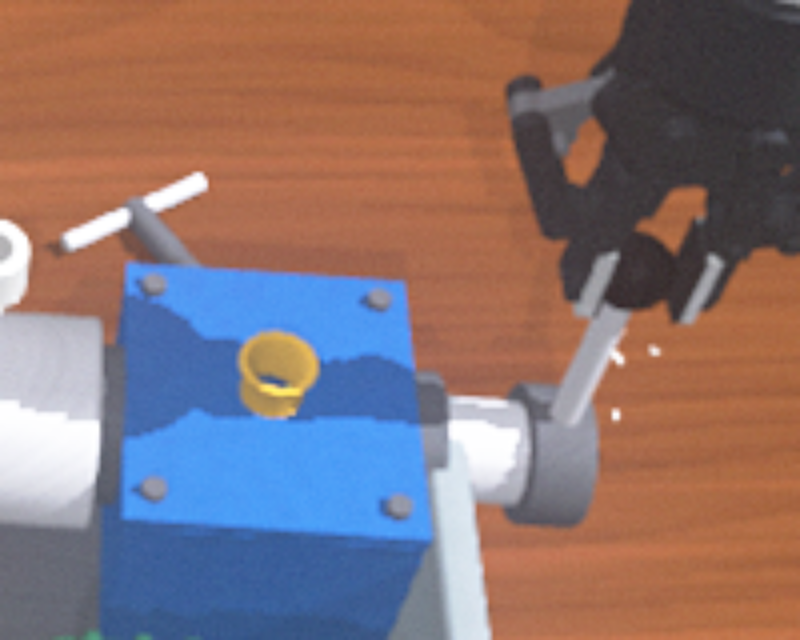

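View pics/w5.png

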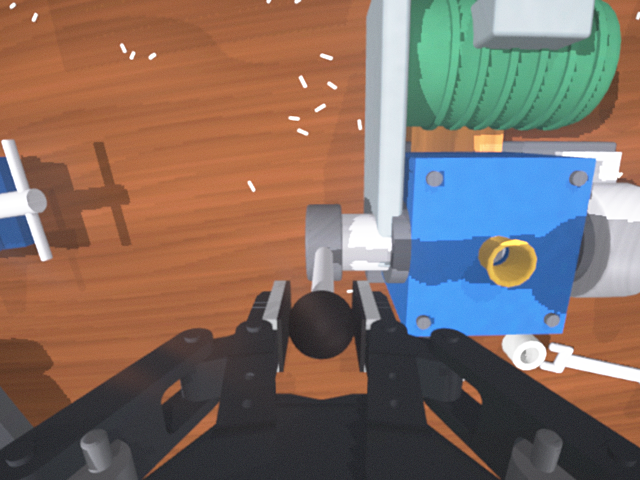

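```bash
python3 -c "
from h import *
s=env.sense()
b,r=tri([(cam('scene'),np.array([500,237.5])),(cam('wrist',s),np.array([321,324.]))]);print(b,r)
bu,r=tri([(cam('scene'),np.array([409.6,260.4])),(cam('top'),np.array([254.6,221.4])),(cam('wrist',s),np.array([511,262.]))]);print('bush',bu,r)
print(ray_z(cam('wrist',s),np.array([511,262.]),.172))
for yaw in (-5,-7,-9):
  a=np.radians(yaw);X=np.array([np.cos(a),np.sin(a)]);Y=np.array([-np.sin(a),np.cos(a)])
  for nm,p in (('0',np.array([.4635,.2492])),('now',b[:2])):
    d=p-[.528,.120];print(yaw,nm,'x',d@X,'y',d@Y,'th',np.arcsin(-d@X/.12))
"
```

```text
[0.54253451 0.24113784 0.24417045] 0.7541321878698852
bush [0.52873128 0.12082427 0.16942393] 0.6479644527412916
[0.53009104 0.12219984 0.172     ]
-5 0 x -0.07551507998991502 y 0.12308680958622958 th 0.6806423051622812
-5 now x 0.0039213394745377505 y 0.12194363464360525 th -0.03268364753580417
-7 0 x -0.07976474594881033 y 0.12037639014242679 th 0.7271005195508287
-7 now x -0.00033682077465457876 y 0.12200620265024811 th 0.0028068434743454104
-9 0 x -0.08391723085158422 y 0.11751931060979692 th 0.7744321199578276
-9 now x -0.004594570659616251 y 0.12192012489257648 th 0.03829744992123127
```

Ball triangulates to (0.5425, 0.241, 0.244), so the spindle is at 0.00 ± 0.04 rad and upright. I'll let go, rise, and turn towards the rack.

```bash
python3 -m pendant '[[5.5,[0,0,0],0],[5.5,[0,0,0],0],[5.5,[0,0,0],0],[5.5,[-3,0,0],0],[5.5,[-4,0,0],0],[5.5,[-4,0,0],0],[5.5,[-2,0,0],0]]'
python3 -m pendant '[[7,[0,0,3],-1.7],[7,[0,0,3],-1.7],[7,[0,1,2],-1.7],[7,[0,2,1],-1.7],[7,[0,2,1],-1.7],[7,[0,2,1],-1.7],[7,[0,0,2],-1.7],[7,[0,0,2],-1.7]]'
python3 -c "
from h import *
go([.471,-.220,.26],4)
cv2.imwrite('pics/s6.png',cv2.resize(snapshot('scene')[170:330,340:540,::-1],None,fx=4,fy=4))"
```

```text
time_s: 6.8
tcp_pos: [0.5445, 0.2363, 0.3422]
eef_rot: [-2.163, 0.121, 2.137]
contact_force: [1.1, 0.7, -0.1]
gripper_width: 0.642
time_s: 7.6
tcp_pos: [0.4429, 0.1276, 0.3518]
eef_rot: [1.599, 0.928, -1.522]
contact_force: [0.1, -0.6, -0.2]
gripper_width: 0.82
t 7.60 tcp [0.4429 0.1276 0.3518] head -28.3 tilt 2.47 | shift cm [ 8.69 18.69 29.59] turn units -6.46 F [ 0.1 -0.6 -0.2] w 0.820 q6 0.61 q1 0.12
```

View pics/s6.png

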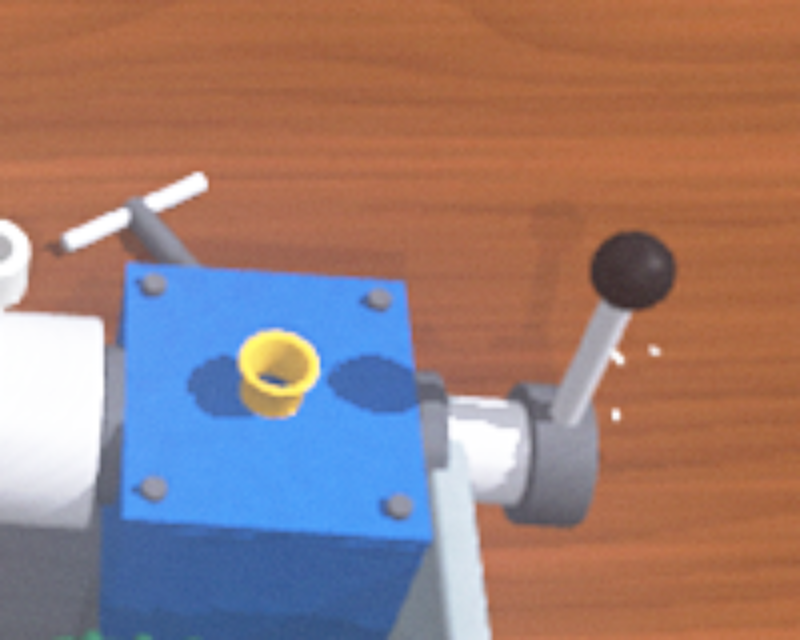

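The handle is still upright (ball at scene (498,237)). On to the pin.

```bash
python3 -m pendant '[[7,[0,0,3],-1.5],[7,[0,0,3],-1.5],[7,[0,0,3],-1.5],[7,[0,0,3],-1],[7,[0,0,3],-0.8],[7,[0,0,3],0],[7,[0,0,3],0],[7,[0,0,0],0]]'
python3 -c "
from h import *
go([.471,-.220,.26],4)"
```

```text
time_s: 8.45
tcp_pos: [0.4126, -0.0854, 0.354]
eef_rot: [1.187, 1.206, -1.112]
contact_force: [-0.8, -0.4, -0.1]
gripper_width: 0.819
t 8.45 tcp [ 0.4126 -0.0854  0.354 ] head 4.1 tilt 3.22 | shift cm [ 9.59  4.32 13.89] turn units 0.03 F [-0.8 -0.4 -0.1] w 0.819 q6 -0.47 q1 -0.39
```

```bash
python3 -m pendant '[[6,[0.5,0.8,2.5],0],[6,[0.5,0.8,2.5],0],[6,[0.5,0.8,2.5],0],[6,[0.5,0.8,2.5],0],[6,[0.5,0.8,2.5],0],[6,[0,0,1],0],[6,[0,0,0],0]]'
python3 -c "
from h import *
go([.4725,-.220,.26],4)
s=env.sense();print(R.from_rotvec(s['eef_rot']).as_matrix()[:,0])
print(proj([.4725,-.22,.136],cam('wrist',s)))
cv2.imwrite('pics/w7.png',snapshot('wrist')[:,:,::-1])"
```

```text
time_s: 9.15
tcp_pos: [0.4675, -0.2181, 0.3346]
eef_rot: [1.195, 1.196, -1.111]
contact_force: [-0.5, 0.3, 0.2]
gripper_width: 0.703
t 9.15 tcp [ 0.4675 -0.2181  0.3346] head 3.7 tilt 3.74 | shift cm [ 7.48 -0.    0.24] turn units -0.05 F [-0.5  0.3  0.2] w 0.703 q6 -0.67 q1 -0.60
[ 0.0647323   0.00784464 -0.99787183]
[312.44734555 208.61100543]
```

View pics/w7.png

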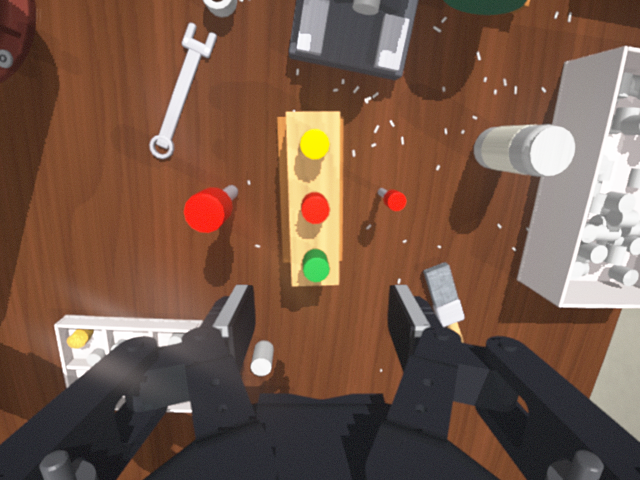

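The medium red knob is in the rack at (315,208), between yellow (315,144) and green (316,266). The large red one is at (209,210) and the small one at (396,201). The rack one is the pin meant, so I refine its position and go down.

```bash
python3 - <<'E'
from h import *
s=env.sense()
im=cv2.imread('pics/w7.png')
cv2.imwrite('pics/w7c.png',cv2.resize(im[100:290,230:400],None,fx=3,fy=3,interpolation=cv2.INTER_CUBIC))
c=cam('wrist',s)
for u in ((315,207),(315,143.5),(316,265)): print(ray_z(c,np.array(u,float),.136))
E
python3 -m pendant '[[6,[2,0,0.1],0],[6,[2,0,0],0],[6,[0,0,0],0]]'
python3 -c "
from h import *
go([.4725,-.220,.26],4)
s=env.sense();print(R.from_rotvec(s['eef_rot']).as_matrix()[:,0])"
```

```text
[ 0.47512343 -0.2173558   0.136     ]
[ 0.47100343 -0.15046421  0.136     ]
[ 0.48038943 -0.28456902  0.136     ]
time_s: 9.5
tcp_pos: [0.4707, -0.2148, 0.2967]
eef_rot: [1.195, 1.193, -1.106]
contact_force: [-1.3, 0.4, -0.6]
gripper_width: 0.702
t 9.50 tcp [ 0.4707 -0.2148  0.2967] head 3.9 tilt 3.98 | shift cm [ 3.67 -0.11  0.54] turn units -0.03 F [-1.3  0.4 -0.6] w 0.702 q6 -0.67 q1 -0.59
[ 0.06889866  0.0077198  -0.99759379]
```

View pics/w7c.png

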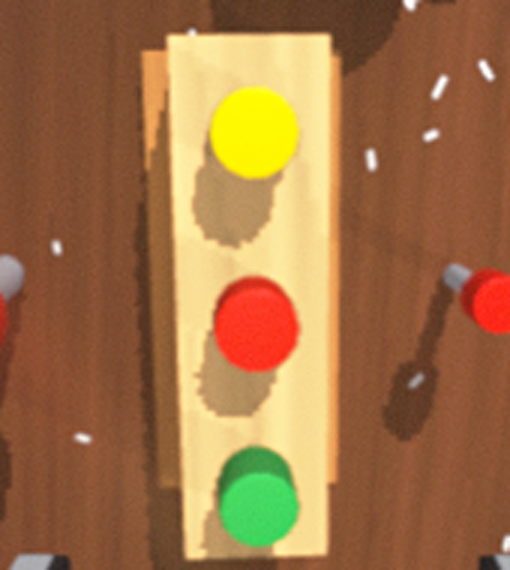

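```bash
python3 -c "
from h import *
for t,e in ((0,[1.96336504,  0.46713285, -1.96400799]),(.65,[-2.126, 0.161, 2.137]),(1.45,[-2.136, 0.132, 2.149]),(2.25,[-2.152, 0.116, 2.153]),(3.1,[-2.155, 0.12, 2.151]),(3.7,[-2.162, 0.12, 2.138]),(4.45,[-2.163, 0.12, 2.136]),(5.05,[-2.168, 0.119, 2.13]),(6,[-2.158, 0.116, 2.137]),(6.8,[-2.163, 0.121, 2.137]),(7.6,[1.599, 0.928, -1.522]),(8.45,[1.187, 1.206, -1.112]),(9.15,[1.195, 1.196, -1.111]),(9.5,[1.195,1.193,-1.106])):
  print(t,np.degrees(R.from_rotvec(e).as_matrix()[:2,0]).round(2))
"
```

```text
0 [-0.05  0.13]
0.65 [-0.24  0.68]
1.45 [-0.28  0.9 ]
2.25 [0.02 0.78]
3.1 [0.15 0.63]
3.7 [0.69 0.76]
4.45 [0.77 0.78]
5.05 [1.06 0.82]
6 [0.62 1.02]
6.8 [0.74 0.73]
7.6 [2.25 0.97]
8.45 [3.2 0.5]
9.15 [3.69 0.45]
9.5 [3.97 0.43]
```

```bash
python3 -c "
from h import *
go([.4765,-.2187,.079],4)
s,t=cam('scene'),cam('top')
print('big',tri([(s,np.array([209,195.])),(t,np.array([411,303.]))]),'small',tri([(s,np.array([206.5,316.])),(t,np.array([400.5,213.]))]))"
```

```text
t 9.50 tcp [ 0.4707 -0.2148  0.2967] head 3.9 tilt 3.98 | shift cm [21.76 -0.96  0.49] turn units -0.03 F [-1.3  0.4 -0.6] w 0.702 q6 -0.67 q1 -0.59
big (array([ 0.36001224, -0.22317331,  0.15773772]), np.float64(0.03172680329805644)) small (array([ 0.57474958, -0.21332815,  0.08907155]), np.float64(0.37404456315493917))
```

```bash
python3 -m pendant '[[5.5,[4,-0.9,0.5],0],[5.5,[4,0,0],0],[5.5,[4,0,0],0]]'
python3 -c "
from h import *
go([.4765,-.2187,.079],4)
s=env.sense();c=cam('wrist',s);print(proj([.4738,-.2187,.136],c))
cv2.imwrite('pics/w8.png',snapshot('wrist')[:,:,::-1])"
```

```text
time_s: 9.8
tcp_pos: [0.4778, -0.2212, 0.1867]
eef_rot: [1.193, 1.171, -1.096]
contact_force: [0.5, -0.4, -0.4]
gripper_width: 0.642
t 9.80 tcp [ 0.4778 -0.2212  0.1867] head 4.1 tilt 5.12 | shift cm [10.72 -1.06 -0.37] turn units 0.01 F [ 0.5 -0.4 -0.4] w 0.642 q6 -0.68 q1 -0.60
[306.9139302  244.69896112]
```

View pics/w8.png

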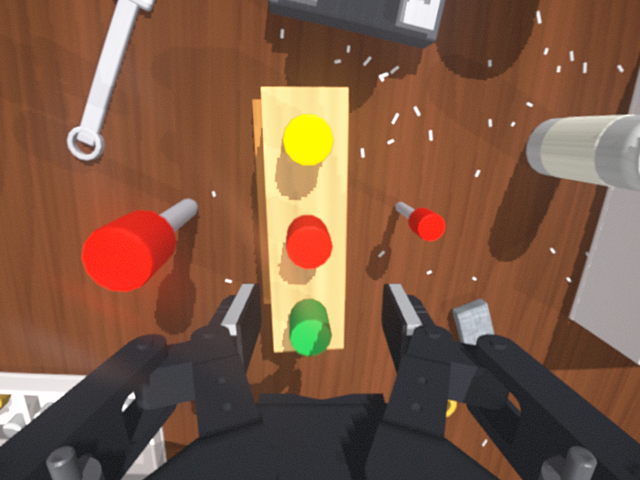

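The knob is at (309,241), near the prediction. But the tool's lean has crept to 5°, which would hinder the fit. I'll test which motions reduce it.

```bash
cat > l.py <<'E'
from h import *
s=env.sense();M=R.from_rotvec(s['eef_rot']).as_matrix()
print(s['time_s'],s['tcp_pos'].round(4),'lean',np.degrees(M[:2,0]).round(2),'q',s['joint_pos'].round(3))
E
python3 l.py
python3 -m pendant '[[5.5,[0,0,0],0]]' >/dev/null; python3 l.py
python3 -m pendant '[[5.5,[-4,0,0],0],[5.5,[-4,0,0],0],[5.5,[-4,0,0],0]]' >/dev/null; python3 l.py
python3 -m pendant '[[5.5,[0,0,0],0]]' >/dev/null; python3 l.py
python3 -m pendant '[[5.5,[0,4,0],0],[5.5,[0,4,0],0]]' >/dev/null; python3 l.py
python3 -m pendant '[[5.5,[0,-4,0],0],[5.5,[0,-4,0],0]]' >/dev/null; python3 l.py
python3 -m pendant '[[5.5,[0,0,-4],0],[5.5,[0,0,-4],0]]' >/dev/null; python3 l.py
python3 -m pendant '[[5.5,[0,0,4],0],[5.5,[0,0,4],0]]' >/dev/null; python3 l.py
```

```text
9.85 [ 0.4732 -0.2179  0.1782] lean [4.42 0.22] q [-0.596 -0.024  1.937  0.05   1.167 -0.685]
9.95 [ 0.4722 -0.2165  0.1776] lean [4.27 0.34] q [-0.595 -0.024  1.939  0.051  1.169 -0.684]
10.25 [ 0.46   -0.2134  0.2986] lean [3.68 0.78] q [-0.604 -0.139  1.816  0.048  1.419 -0.682]
10.35 [ 0.4639 -0.2156  0.3099] lean [4.53 0.22] q [-0.603 -0.147  1.803  0.049  1.422 -0.682]
10.55 [ 0.5427 -0.2101  0.3242] lean [ 4.92 -0.11] q [-0.513 -0.002  1.642  0.041  1.426 -0.587]
10.75 [ 0.4709 -0.2157  0.3159] lean [4.81 0.13] q [-0.596 -0.139  1.786  0.049  1.427 -0.679]
10.95 [ 0.4626 -0.1396  0.3183] lean [ 4.86 -0.09] q [-0.463 -0.226  1.856  0.037  1.436 -0.533]
11.15 [ 0.4706 -0.208   0.3242] lean [5.28 0.08] q [-0.586 -0.157  1.786  0.053  1.436 -0.678]
```

```bash
cat > st.py <<'E'
from h import *
for i in range(4):
    snapshot('wrist')
    s=env.sense();M=R.from_rotvec(s['eef_rot']).as_matrix()
    print(round(s['time_s'],2),s['tcp_pos'].round(4),'lean',np.degrees(M[:2,0]).round(2))
E
python3 st.py
python3 -m pendant '[[5.5,[4,0,0],0],[5.5,[4,0,0],0]]' >/dev/null; python3 l.py; python3 st.py
python3 -m pendant '[[5.5,[-4,0,0],0],[5.5,[-4,0,0],0]]' >/dev/null; python3 l.py
python3 -m pendant '[[5.5,[0,0,0],0]]' >/dev/null;python3 l.py;python3 st.py
```

```text
11.2 [ 0.4709 -0.2138  0.3245] lean [ 5.32 -0.22]
11.25 [ 0.4704 -0.212   0.3241] lean [ 5.26 -0.02]
11.3 [ 0.47   -0.2106  0.3236] lean [5.22 0.1 ]
11.35 [ 0.4698 -0.2099  0.323 ] lean [5.18 0.16]
11.55 [ 0.482  -0.2116  0.2523] lean [ 6.11 -0.37] q [-0.58  -0.101  1.87   0.055  1.28  -0.673]
11.6 [ 0.4789 -0.2093  0.2446] lean [5.55 0.01]
11.65 [ 0.4783 -0.2091  0.2462] lean [5.43 0.07]
11.7 [ 0.4796 -0.2101  0.2492] lean [ 5.64 -0.07]
11.75 [ 0.4809 -0.2111  0.2515] lean [ 5.85 -0.22]
11.95 [ 0.4705 -0.2086  0.3306] lean [5.44 0.08] q [-0.588 -0.16   1.778  0.054  1.445 -0.674]
12.05 [ 0.4736 -0.2105  0.3408] lean [ 6.19 -0.4 ] q [-0.588 -0.167  1.766  0.055  1.448 -0.673]
12.1 [ 0.473  -0.2101  0.3386] lean [ 6.06 -0.31]
12.15 [ 0.472  -0.2095  0.3355] lean [ 5.83 -0.17]
12.2 [ 0.4711 -0.2089  0.333 ] lean [ 5.63 -0.04]
12.25 [ 0.4705 -0.2085  0.3312] lean [5.49 0.05]
```

```bash
python3 st.py|tail -1
python3 -m pendant '[[5.5,[5,0,0],0]]' >/dev/null; python3 l.py; python3 st.py
python3 -m pendant '[[5.5,[-5,0,0],0]]' >/dev/null; python3 l.py
python3 -m pendant '[[5.5,[0,0,0],0]]' >/dev/null;python3 l.py;python3 st.py
```

```text
12.45 [ 0.4699 -0.2082  0.3291] lean [5.31 0.17]
12.55 [ 0.4787 -0.2109  0.2878] lean [ 6.06 -0.32] q [-0.583 -0.131  1.831  0.055  1.35  -0.673]
12.6 [ 0.4711 -0.2057  0.2713] lean [4.78 0.52]
12.65 [ 0.4692 -0.2046  0.2712] lean [4.44 0.73]
12.7 [ 0.4711 -0.2059  0.275 ] lean [4.72 0.55]
12.75 [ 0.4732 -0.2073  0.2787] lean [5.06 0.33]
12.85 [ 0.4652 -0.2052  0.3217] lean [4.31 0.83] q [-0.588 -0.154  1.788  0.054  1.453 -0.673]
12.95 [ 0.4693 -0.208   0.3325] lean [5.15 0.28] q [-0.589 -0.159  1.774  0.054  1.455 -0.673]
13.0 [ 0.4678 -0.207   0.3284] lean [4.83 0.49]
13.05 [ 0.4669 -0.2064  0.3261] lean [4.65 0.6 ]
13.1 [ 0.4663 -0.206   0.3246] lean [4.54 0.67]
13.15 [ 0.4659 -0.2056  0.3234] lean [4.44 0.74]
```

```bash
cat > c.py <<'E'
import sys
from h import *
for i in range(int(sys.argv[1])): snapshot('wrist')
s=env.sense();M=R.from_rotvec(s['eef_rot']).as_matrix();l=np.degrees(M[:2,0]);a=s['joint_pos'][0];r=np.array([np.cos(a),np.sin(a)])
print(round(s['time_s'],2),s['tcp_pos'].round(4),'lean',l.round(2),'rad %.2f tan %.2f'%(l@r,l@[-r[1],r[0]]))
E
python3 -m pendant '[[5.5,[5,0,0],0]]' >/dev/null; python3 c.py 2
python3 -m pendant '[[5.5,[-5,0,0],0],[5.5,[0,0,0],0]]' >/dev/null; python3 c.py 4
python3 -m pendant '[[5.5,[5,0,0],0]]' >/dev/null; python3 c.py 2
python3 -m pendant '[[5.5,[-5,0,0],0],[5.5,[0,0,0],0]]' >/dev/null; python3 c.py 4
python3 -m pendant '[[5.5,[0,0,-5],0]]' >/dev/null; python3 c.py 0;python3 c.py 1;python3 c.py 1;python3 c.py 1;python3 c.py 1
python3 -m pendant '[[5.5,[0,0,5],0]]' >/dev/null; python3 c.py 0;python3 c.py 1;python3 c.py 1;python3 c.py 1;python3 c.py 1
```

```text
13.35 [ 0.4653 -0.202   0.2658] lean [3.72 1.21] rad 2.44 tan 3.06
13.75 [ 0.4572 -0.1998  0.3071] lean [2.75 1.85] rad 1.26 tan 3.06
13.95 [ 0.4546 -0.1949  0.2493] lean [1.97 2.35] rad 0.36 tan 3.04
14.35 [ 0.4478 -0.1935  0.2912] lean [1.01 2.98] rad -0.81 tan 3.04
14.45 [ 0.4441 -0.147   0.2934] lean [0.99 2.86] rad -0.52 tan 2.98
14.5 [ 0.4431 -0.1374  0.2941] lean [0.96 3.42] rad -0.78 tan 3.47
14.55 [ 0.4435 -0.1402  0.294 ] lean [1.   3.14] rad -0.62 tan 3.24
14.6 [ 0.4438 -0.1421  0.294 ] lean [1.02 2.99] rad -0.53 tan 3.11
14.65 [ 0.4439 -0.1432  0.2939] lean [1.02 2.94] rad -0.51 tan 3.07
14.75 [ 0.4486 -0.19    0.2921] lean [1.11 3.03] rad -0.74 tan 3.14
14.8 [ 0.4484 -0.2002  0.2911] lean [1.05 2.46] rad -0.51 tan 2.63
14.85 [ 0.448  -0.1974  0.291 ] lean [1.   2.75] rad -0.71 tan 2.84
14.9 [ 0.4478 -0.1954  0.291 ] lean [0.97 2.92] rad -0.82 tan 2.97
14.95 [ 0.4477 -0.1943  0.291 ] lean [0.97 2.98] rad -0.85 tan 3.01
```

Lean is down to about 3°. Only 1° is in the jaw plane, and the rest is in the pad plane, where it doesn't tilt the gripped pin. From here I use single rows with settling.

```bash
python3 -c "
from h import *
go([.4742,-.2175,.20],4)"
python3 -m pendant '[[5.5,[4,2.7,2.3],0]]' >/dev/null; python3 c.py 3
python3 -m pendant '[[5.5,[4,0,0],0]]' >/dev/null; python3 c.py 4
python3 -c "
from h import *
go([.4745,-.2167,.079],4)
s=env.sense();c=cam('wrist',s);print(proj([.4738,-.2187,.136],c))
cv2.imwrite('pics/w9.png',snapshot('wrist')[:,:,::-1])"
```

```text
t 14.95 tcp [ 0.4477 -0.1943  0.291 ] head 4.5 tilt 3.13 | shift cm [9.01 2.27 2.98] turn units 0.10 F [ 0.3 -0.1 -0.1] w 0.646 q6 -0.67 q1 -0.59
15.2 [ 0.4733 -0.2104  0.2492] lean [0.52 3.29] rad -1.39 tan 3.02
15.5 [ 0.473  -0.2073  0.2098] lean [0.46 3.33] rad -1.44 tan 3.03
t 15.50 tcp [ 0.473  -0.2073  0.2098] head 4.5 tilt 3.36 | shift cm [13.   -0.09  1.7 ] turn units 0.10 F [0.6 0.1 1.6] w 0.645 q6 -0.68 q1 -0.58
[318.16901574 259.56641734]
```

View pics/w9.png

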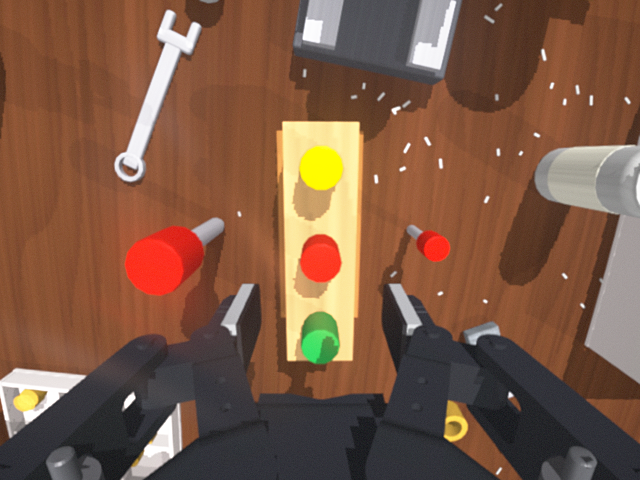

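The knob top is at (321,256), centred between the pads (250 and 392). Going down to it.

```bash
python3 -m pendant '[[5.5,[4,0.1,1.5],0]]' >/dev/null; python3 c.py 3
python3 -m pendant '[[5.5,[4,0,0],0]]' >/dev/null; python3 c.py 4
python3 -c "
from h import *
go([.4755,-.2145,.079],4)
s=env.sense();c=cam('wrist',s);print(proj([.475,-.2163,.136],c))
cv2.imwrite('pics/w10.png',snapshot('wrist')[:,:,::-1])"
```

```text
15.8 [ 0.4762 -0.2205  0.171 ] lean [0.56 3.27] rad -1.39 tan 3.02
16.1 [ 0.4769 -0.2181  0.1326] lean [0.59 3.27] rad -1.34 tan 3.04
t 16.10 tcp [ 0.4769 -0.2181  0.1326] head 4.5 tilt 3.32 | shift cm [ 5.37 -0.19 -0.07] turn units 0.09 F [1.1 0.9 0.9] w 0.642 q6 -0.70 q1 -0.60
[315.77559103 278.42513097]
```

View pics/w10.png

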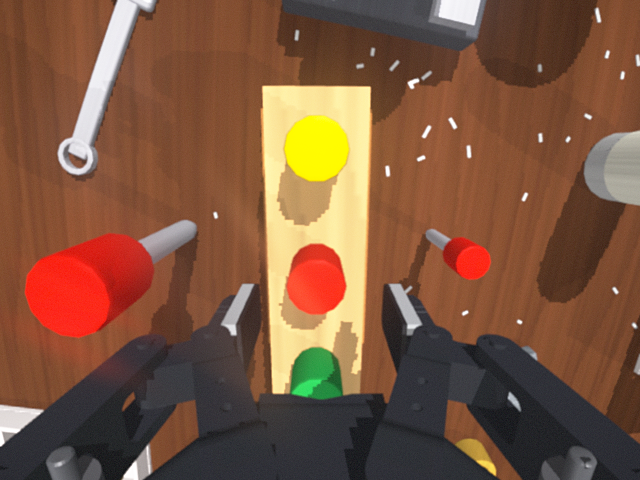

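```bash
python3 -m pendant '[[5.5,[3.3,-0.2,0.1],0]]' >/dev/null; python3 c.py 3
python3 -m pendant '[[5.5,[2,0,0],0]]' >/dev/null; python3 c.py 4
python3 -c "
from h import *
go([.4755,-.2165,.079],4)
cv2.imwrite('pics/w11.png',snapshot('wrist')[:,:,::-1])"
```

```text
16.4 [ 0.4757 -0.2176  0.1009] lean [0.63 3.25] rad -1.31 tan 3.04
16.7 [ 0.4765 -0.2168  0.0823] lean [0.68 3.22] rad -1.24 tan 3.04
t 16.70 tcp [ 0.4765 -0.2168  0.0823] head 4.5 tilt 3.29 | shift cm [ 0.33 -0.1  -0.02] turn units 0.10 F [-0.5 -0.7  0.5] w 0.643 q6 -0.70 q1 -0.59
```

View pics/w11.png

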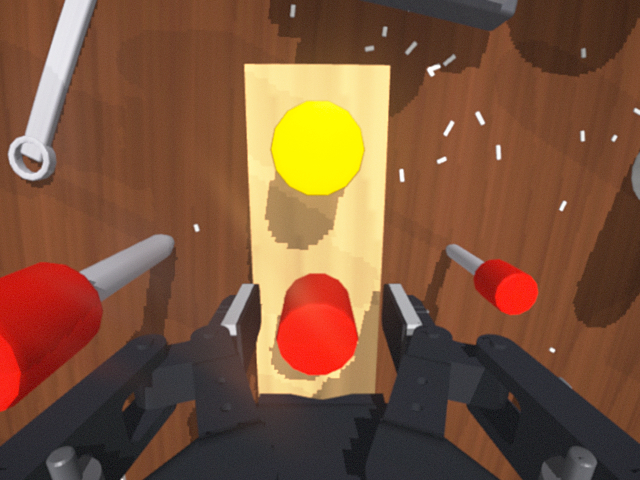

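The knob stands between the pads, with its top face at (317,335). Gripping.

```bash
python3 -c "
from h import *
s=env.sense();print(ray_z(cam('wrist',s),np.array([317,334.]),.136))"
python3 -m pendant '[[3.5,[0,0,0],0]]' 60 >/dev/null; python3 c.py 1
python3 -m pendant '[[2.5,[0,0,0],0]]' >/dev/null; python3 c.py 3
python3 -c "
from h import *
s=env.sense();go([.4755,-.2165,.079],4)
cv2.imwrite('pics/w12.png',snapshot('wrist')[:,:,::-1])"
```

```text
[ 0.47557575 -0.21887864  0.136     ]
16.9 [ 0.4778 -0.2178  0.0843] lean [0.84 3.09] rad -1.04 tan 3.03
17.15 [ 0.4782 -0.218   0.0847] lean [0.89 3.07] rad -0.98 tan 3.04
t 17.15 tcp [ 0.4782 -0.218   0.0847] head 4.5 tilt 3.19 | shift cm [ 0.57 -0.27 -0.14] turn units 0.10 F [-0.5 -0.1  0.9] w 0.358 q6 -0.70 q1 -0.59
```

View pics/w12.png

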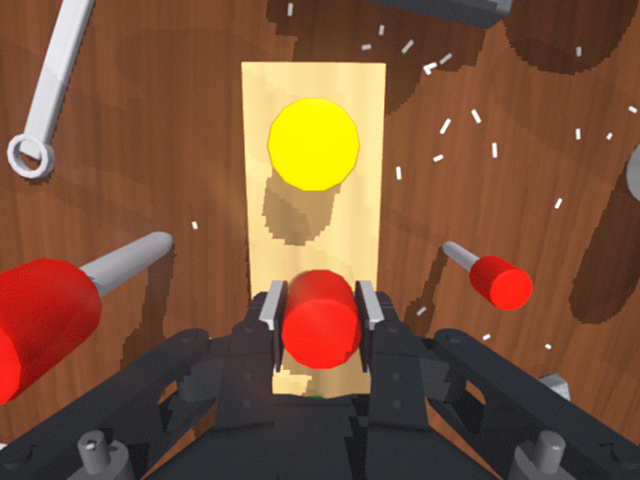

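Gripped: opening is 0.358, about 31 mm. Lifting straight up.

```bash
python3 -c "
from h import *
s=env.sense();M=R.from_rotvec(s['eef_rot']).as_matrix();p=M.T@(np.array([.4765,-.2188,.1])-s['tcp_pos']);print('underside in tool',p.round(4))
go(s['tcp_pos']+[0,0,.04],4)"
python3 -m pendant '[[2.5,[-4,0.1,-0.2],0]]'|tail -3; python3 c.py 3
python3 -c "
from h import *
go([.4782,-.218,.17],4)"
```

```text
underside in tool [-0.0154 -0.0014 -0.0002]
t 17.20 tcp [ 0.4782 -0.218   0.0847] head 4.5 tilt 3.19 | shift cm [-3.99  0.08 -0.21] turn units 0.10 F [-0.5 -1.1  1.4] w 0.353 q6 -0.70 q1 -0.59
eef_rot: [1.198, 1.286, -1.117]
contact_force: [0.1, 0.6, -2.3]
gripper_width: 0.358
17.45 [ 0.4799 -0.2192  0.1271] lean [1.1  2.92] rad -0.73 tan 3.03
t 17.45 tcp [ 0.4799 -0.2192  0.1271] head 4.5 tilt 3.12 | shift cm [-4.28 -0.06 -0.34] turn units 0.10 F [-0.  -0.4 -1.6] w 0.357 q6 -0.70 q1 -0.59
```

```bash
python3 -m pendant '[[2.5,[-4.3,0,-0.3],0]]' >/dev/null; python3 c.py 3
python3 -m pendant '[[2.5,[-4.5,0,-0.2],0]]' >/dev/null; python3 c.py 3
python3 -m pendant '[[2.5,[-4.5,0,-0.2],0]]' |tail -2; python3 c.py 3
python3 -c "
from h import *
cv2.imwrite('pics/w13.png',snapshot('wrist')[:,:,::-1]);cv2.imwrite('pics/s13.png',snapshot('scene')[:,:,::-1])
go([.5285,.1205,.28],4)"
```

```text
17.7 [ 0.4809 -0.2196  0.1726] lean [1.4  2.72] rad -0.37 tan 3.04
17.95 [ 0.4812 -0.2208  0.2194] lean [1.65 2.57] rad -0.08 tan 3.05
contact_force: [-0.0, 0.1, -2.7]
gripper_width: 0.353
18.2 [ 0.481  -0.2216  0.2658] lean [1.85 2.43] rad 0.16 tan 3.05
t 18.30 tcp [ 0.479  -0.2203  0.2625] head 4.5 tilt 3.06 | shift cm [ -0.04   7.65 -33.63] turn units 0.10 F [-0.8  0.2 -1.3] w 0.357 q6 -0.69 q1 -0.60
```

View pics/s13.png

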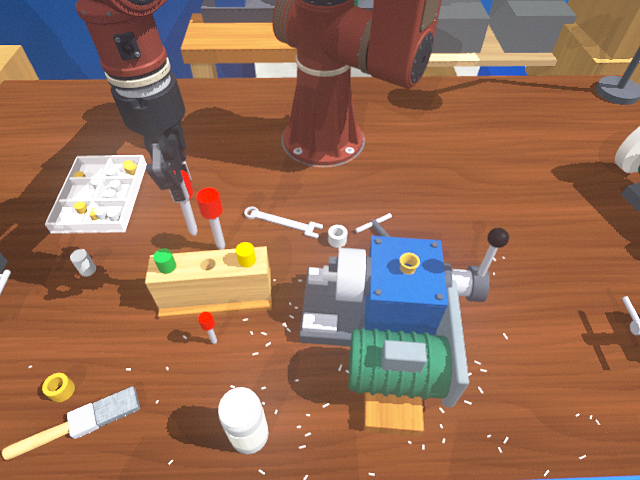

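The pin is out of the rack and held, with its shank visible at scene (190,215). Carrying it to the bush.

```bash
python3 -m pendant '[[2.5,[0,0.9,-4],0],[2.5,[0,0.9,-4],0]]'  >/dev/null; python3 c.py 3
python3 -m pendant '[[2.5,[0,0.9,-4],0],[2.5,[0,0.9,-4],0]]' |tail -2; python3 c.py 3
python3 -m pendant '[[2.5,[0,1,-4],0],[2.5,[0,1,-4],0]]'  >/dev/null; python3 c.py 4
python3 -c "
from h import *
go([.5285,.1205,.28],4)"
```

```text
18.65 [ 0.4884 -0.1394  0.2607] lean [1.06 2.75] rad -0.24 tan 2.94
contact_force: [0.4, 0.8, -1.0]
gripper_width: 0.362
19.0 [ 0.4989 -0.0603  0.2608] lean [0.74 2.62] rad -0.04 tan 2.72
19.4 [0.5124 0.0157 0.2621] lean [0.55 2.32] rad 0.24 tan 2.37
t 19.40 tcp [0.5124 0.0157 0.2621] head 4.0 tilt 2.39 | shift cm [ -1.35   2.35 -10.41] turn units -0.00 F [-0.  0. -2.] w 0.354 q6 -0.21 q1 -0.13
```

```bash
python3 -m pendant '[[2.5,[-0.6,1.1,-4],0],[2.5,[-0.6,1.1,-4],0]]'  >/dev/null; python3 c.py 4
python3 -m pendant '[[2.5,[0,0.2,-2.2],0]]' |tail -2; python3 c.py 4
python3 -c "
from h import *
cv2.imwrite('pics/w14.png',snapshot('wrist')[:,:,::-1]);cv2.imwrite('pics/s14.png',cv2.resize(snapshot('scene')[120:320,300:540,::-1],None,fx=3.2,fy=3,interpolation=cv2.INTER_CUBIC))
cv2.imwrite('pics/t14.png',cv2.resize(snapshot('top')[150:300,160:360,::-1],None,fx=4,fy=4))
go([.5285,.1205,.28],4)"
```

```text
19.8 [0.5283 0.0899 0.275 ] lean [0.33 2.  ] rad 0.36 tan 1.99
contact_force: [-0.4, 0.2, -0.6]
gripper_width: 0.359
20.1 [0.5287 0.1101 0.2752] lean [0.27 1.92] rad 0.38 tan 1.90
t 20.25 tcp [0.5289 0.1106 0.2755] head 3.5 tilt 1.98 | shift cm [-0.41  0.03 -1.01] turn units -0.11 F [ 0.2  0.9 -1. ] w 0.355 q6 -0.01 q1 0.06
```

View pics/w14.png

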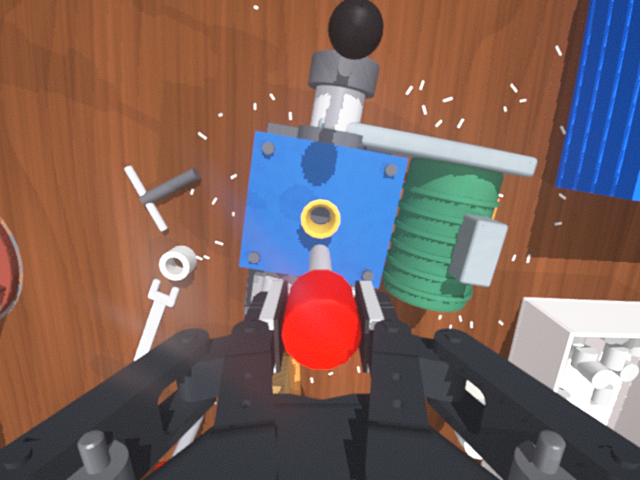

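View pics/s14.png

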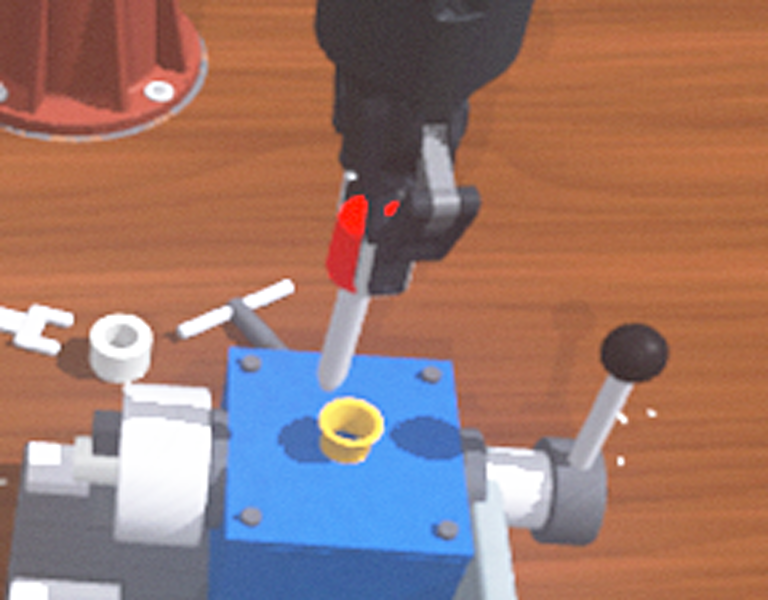

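View pics/t14.png

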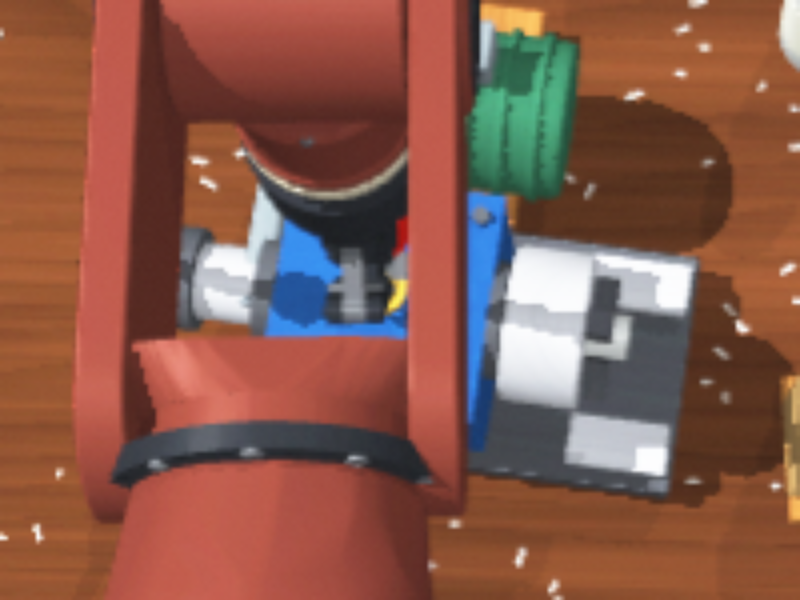

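```bash
python3 - <<'E'
from h import *
im=cv2.imread('pics/w14.png');s_=cv2.imread('pics/s14.png')
cv2.imwrite('pics/c14.png',np.hstack([cv2.resize(im[190:290,270:370],(500,500),interpolation=cv2.INTER_CUBIC),cv2.resize(s_[330:480,260:410],(300,300))[0:300].repeat(1,0) if 0 else cv2.copyMakeBorder(cv2.resize(s_[330:480,260:410],(300,300)),0,200,0,0,cv2.BORDER_CONSTANT)]))
s=env.sense();w=cam('wrist',s);sc=cam('scene')
print('tip',tri([(sc,np.array([403.1,247.])),(w,np.array([319,251.]))]))
print('bush',ray_z(w,np.array([320.5,218.5]),.172),tri([(sc,np.array([409.6,260.4])),(w,np.array([320.5,218.5]))]))
E
```

```text
tip (array([0.52929883, 0.10556632, 0.2070527 ]), np.float64(0.07445508596470063))
bush [0.52962349 0.12259128 0.172     ] (array([0.52948824, 0.12218932, 0.17122943]), np.float64(0.5884150044852277))
```

View pics/c14.png

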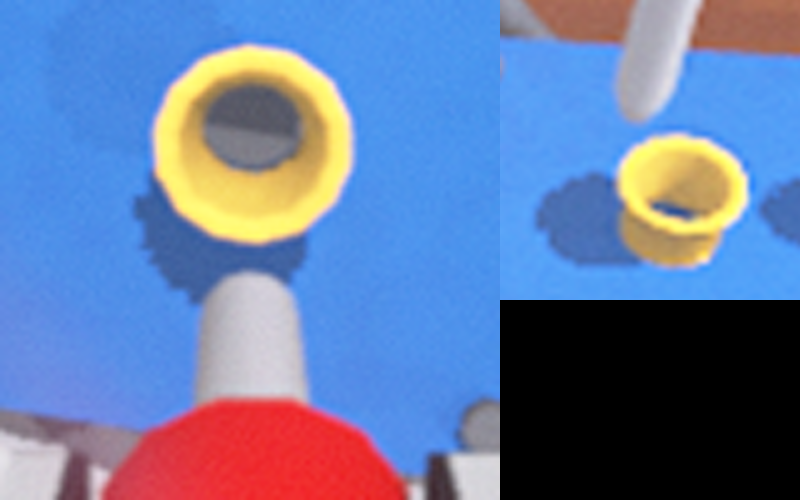

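```bash
python3 -c "
from h import *
s=env.sense();w=cam('wrist',s)
for z in (.2,.204,.207): print(ray_z(w,np.array([320,248.]),z))"
python3 -m pendant '[[2.5,[0.2,0.1,-1.5],0]]' |tail -2; python3 c.py 4
python3 -c "
from h import *
s=env.sense()
im=snapshot('wrist')[:,:,::-1]
cv2.imwrite('pics/w15.png',cv2.resize(im[180:400,220:420],None,fx=2.7,fy=2.7,interpolation=cv2.INTER_CUBIC));cv2.imwrite('pics/s15.png',cv2.resize(snapshot('scene')[180:300,350:470,::-1],None,fx=5,fy=5,interpolation=cv2.INTER_CUBIC))
go([.5295,.1215,.26],4);print(proj([.5293,.1215,.172],cam('wrist',s)))"
```

```text
[0.53006697 0.10583335 0.2       ]
[0.52997485 0.10700422 0.204     ]
[0.52990577 0.10788238 0.207     ]
contact_force: [0.5, -0.2, -1.7]
gripper_width: 0.358
20.55 [0.5288 0.126  0.2738] lean [0.28 1.94] rad 0.44 tan 1.91
t 20.65 tcp [0.5289 0.1258 0.274 ] head 3.5 tilt 1.96 | shift cm [1.38 0.02 0.48] turn units -0.10 F [ 0.7  1.1 -1.8] w 0.356 q6 0.02 q1 0.08
[319.05142819 238.62867199]
```

View pics/w15.png

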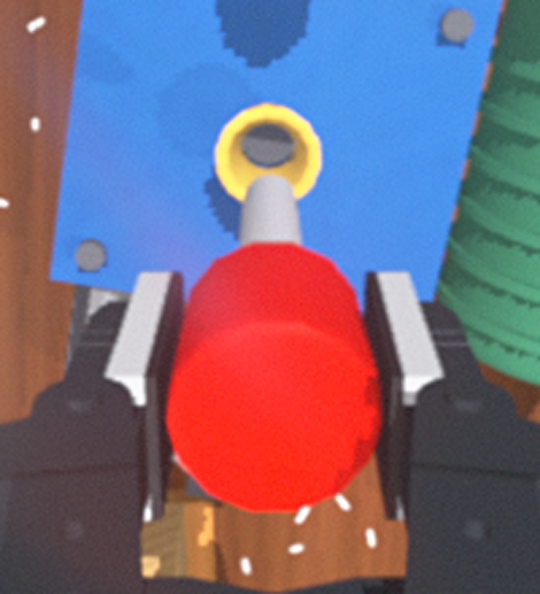

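View pics/s15.png

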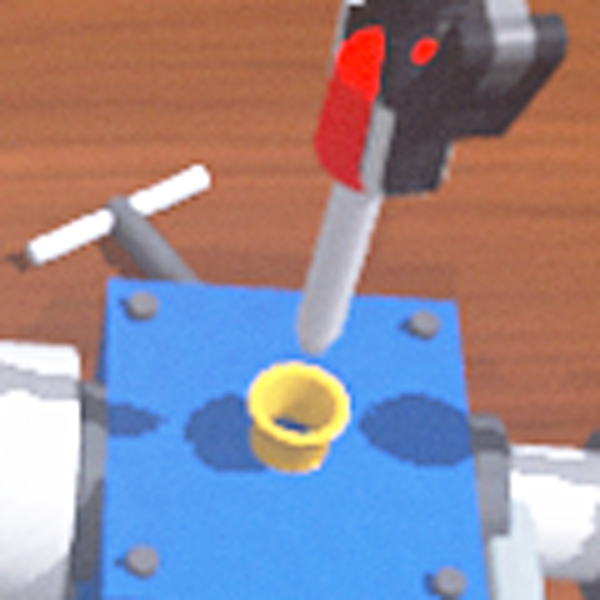

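```bash
python3 -c "
from h import *
s=env.sense();w=cam('wrist',s);sc=cam('scene')
print('bush',ray_z(w,np.array([319.3,236.7]),.172))
for r in (247,250):
  print('tip',tri([(sc,np.array([413,249.])),(w,np.array([320.,r]))]),ray_z(w,np.array([320.,r]),.2025))
# shank line in scene: predicted for vertical pin
for d in ([0,0],[0,-1.5],[0,-3]):
  t=np.tan(np.radians(d)); top=np.array([.529,.1255,.289]); tip=top+[t[0]*.087,t[1]*.087,-.087]
  print(d,proj(top,sc),proj(tip,sc),proj(tip,w))
"
```

```text
bush [0.52953559 0.12288042 0.172     ]
tip (array([0.52984294, 0.12249103, 0.20143095]), np.float64(0.505094128883627)) [0.52994278 0.12298642 0.2025    ]
tip (array([0.53012485, 0.120989  , 0.2031731 ]), np.float64(0.24227652341971861)) [0.53008109 0.12069885 0.2025    ]
[0, 0] [425.78323328 210.56306233] [415.4001204  248.66689144] [318.91749709 243.44174437]
[0, -1.5] [425.78323328 210.56306233] [413.94621741 248.69498737] [318.73248025 246.42922515]
[0, -3] [425.78323328 210.56306233] [412.49002535 248.72312645] [318.54807955 249.40697238]
```

The tip is at (0.530, 0.1215) and the bush at (0.5295, 0.1225), so they are aligned within 1–2 mm. Lowering in small steps and watching the force.

```bash
cat > f.py <<'E'
import sys
from h import *
for i in range(int(sys.argv[1])): snapshot('wrist')
go([.5293,.1222,float(sys.argv[2])],4);s=env.sense();M=R.from_rotvec(s['eef_rot']).as_matrix();print('lean',np.degrees(M[:2,0]).round(2))
E
python3 -m pendant '[[2.5,[2.5,0,0.1],0]]' >/dev/null; python3 f.py 3 .157
python3 -m pendant '[[2.5,[2.5,0,0.1],0]]' >/dev/null; python3 f.py 4 .157
```

```text
t 20.90 tcp [0.5275 0.1255 0.2471] head 3.5 tilt 1.91 | shift cm [8.99 0.13 0.64] turn units -0.10 F [ 0.2  0.2 -2. ] w 0.358 q6 0.02 q1 0.08
lean [0.03 1.91]
t 21.20 tcp [0.5275 0.1253 0.2225] head 3.5 tilt 1.91 | shift cm [6.54 0.15 0.53] turn units -0.10 F [-0.3  0.1 -0.6] w 0.360 q6 0.01 q1 0.08
lean [-0.01  1.91]
```

```bash
python3 -m pendant '[[2.5,[2,0.1,0.2],0]]' >/dev/null; python3 f.py 4 .157
python3 -m pendant '[[2.5,[1.5,0.1,0.1],0]]' >/dev/null; python3 f.py 4 .157
python3 -c "
from h import *
s=env.sense()
cv2.imwrite('pics/s16.png',cv2.resize(snapshot('scene')[180:300,350:520,::-1],None,fx=4.5,fy=4.5,interpolation=cv2.INTER_CUBIC))"
```

```text
t 21.50 tcp [0.5289 0.1241 0.2034] head 3.5 tilt 1.91 | shift cm [4.63 0.02 0.34] turn units -0.10 F [ 0.   0.5 -0.9] w 0.355 q6 0.01 q1 0.08
lean [0.02 1.91]
t 21.80 tcp [0.5294 0.1237 0.1876] head 3.5 tilt 1.91 | shift cm [ 3.05 -0.03  0.25] turn units -0.10 F [-0.5  1.4 -2.2] w 0.356 q6 0.01 q1 0.08
lean [-0.06  1.91]
```

View pics/s16.png

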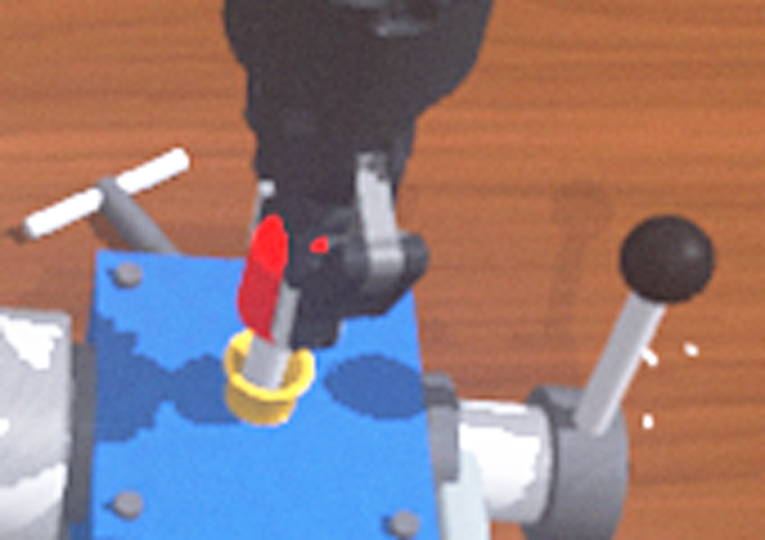

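The shank is inside the bush at crop (268,355), with low force and the handle still upright. Going on down.

```bash
python3 -m pendant '[[2.5,[1.5,0,0.1],0]]' >/dev/null; python3 f.py 4 .157
python3 -m pendant '[[2.5,[1,0,0.1],0]]' >/dev/null; python3 f.py 4 .157
```

```text
t 22.15 tcp [0.5292 0.1233 0.1721] head 3.5 tilt 1.93 | shift cm [1.5  0.   0.16] turn units -0.10 F [-1.2  1.4 -2.8] w 0.353 q6 0.01 q1 0.08
lean [-0.1   1.92]
t 22.45 tcp [0.529  0.1229 0.1615] head 3.5 tilt 1.96 | shift cm [0.44 0.03 0.09] turn units -0.10 F [-0.5  3.4 -3.4] w 0.353 q6 0.00 q1 0.08
lean [-0.14  1.96]
```

```bash
python3 -m pendant '[[2.5,[0.5,0,0],0]]' >/dev/null; python3 f.py 4 .157
python3 -m pendant '[[3.8,[0,0,0],0]]' >/dev/null; python3 f.py 1 .157
python3 -m pendant '[[5,[0,0,0],0]]' >/dev/null; python3 f.py 3 .157
python3 -c "
from h import *
s=env.sense()
cv2.imwrite('pics/w17.png',cv2.resize(snapshot('wrist')[150:450,170:470,::-1],None,fx=2,fy=2))
cv2.imwrite('pics/s17.png',cv2.resize(snapshot('scene')[180:300,350:520,::-1],None,fx=4.5,fy=4.5,interpolation=cv2.INTER_CUBIC))"
```

```text
t 22.75 tcp [0.5295 0.1233 0.1568] head 3.5 tilt 1.99 | shift cm [-0.02 -0.03  0.11] turn units -0.10 F [-1.1  4.1 -0.7] w 0.356 q6 0.00 q1 0.08
lean [-0.06  1.99]
t 22.90 tcp [0.5306 0.1222 0.1573] head 3.5 tilt 1.86 | shift cm [ 0.03 -0.13 -0.  ] turn units -0.10 F [-0.3  0.3 -0.2] w 0.447 q6 0.00 q1 0.08
lean [0.08 1.85]
t 23.15 tcp [0.5311 0.1217 0.1577] head 3.5 tilt 1.82 | shift cm [ 0.07 -0.18 -0.05] turn units -0.10 F [0.4 0.3 1.2] w 0.585 q6 0.00 q1 0.08
lean [0.15 1.81]
```

View pics/s17.png

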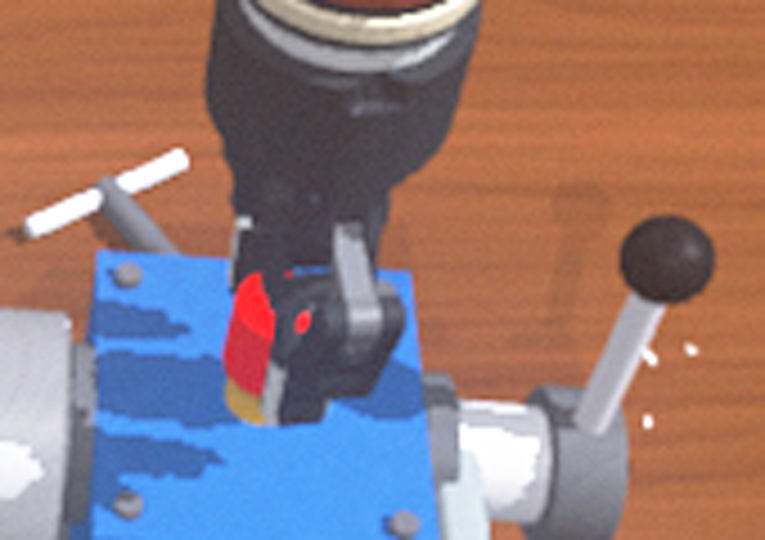

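View pics/w17.png

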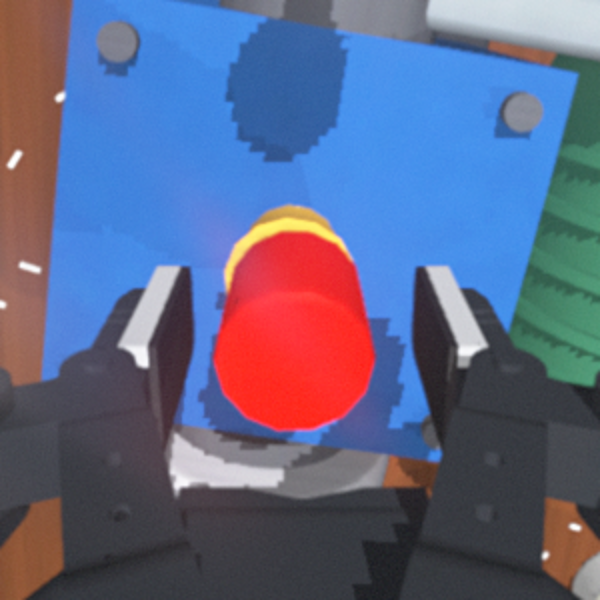

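Released, and the knob rests on the bush. I retreat straight up and clear of the view, then check.

```bash
python3 -m pendant '[[5.5,[-2.5,0,0],0]]' >/dev/null; python3 f.py 2 .2
python3 -m pendant '[[5.5,[-4,0,0],0],[5.5,[-4,0,0],0],[5.5,[-4,0,3],0],[5.5,[-2,-2,4],0],[5.5,[0,-3,4],0],[5.5,[0,-3,4],0],[5.5,[0,-3,4],0],[5.5,[0,0,0],0]]' >/dev/null; python3 f.py 4 .2
python3 -c "
from h import *
cv2.imwrite('pics/s18.png',cv2.resize(snapshot('scene')[180:300,350:520,::-1],None,fx=4.5,fy=4.5,interpolation=cv2.INTER_CUBIC))
cv2.imwrite('pics/t18.png',cv2.resize(snapshot('top')[170:290,160:330,::-1],None,fx=4.5,fy=4.5,interpolation=cv2.INTER_CUBIC))
for n in ('scene','top'):
  c=cam(n);print(n,'knob top expected',proj([.529,.1212,.208],c),'ball expected',proj([.5435,.2405,.24],c))"
```

```text
t 23.45 tcp [0.5334 0.1212 0.1857] head 3.5 tilt 1.91 | shift cm [-1.43 -0.39 -0.17] turn units -0.10 F [ 1.8 -0.2  1.6] w 0.644 q6 0.00 q1 0.08
lean [0.49 1.85]
t 24.45 tcp [ 0.4363 -0.0814  0.3209] head 4.2 tilt 1.79 | shift cm [ 12.78  10.58 -19.29] turn units 0.04 F [ 0.1  0.5 -0.5] w 0.649 q6 -0.44 q1 -0.37
lean [0.74 1.63]
scene knob top expected [413.28969545 246.32746546] ball expected [498.4935797  239.05252141]
top knob top expected [251.73149121 216.69661344] ball expected [191.92001618 204.67598907]
```

View pics/s18.png

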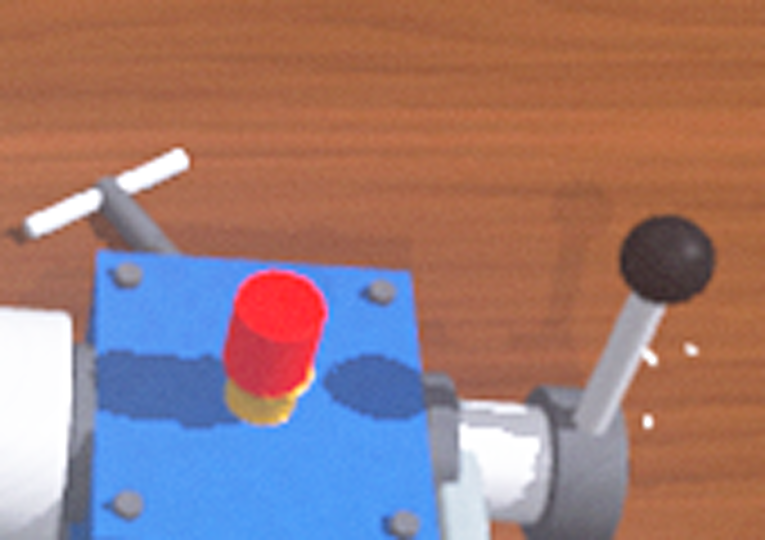

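View pics/t18.png

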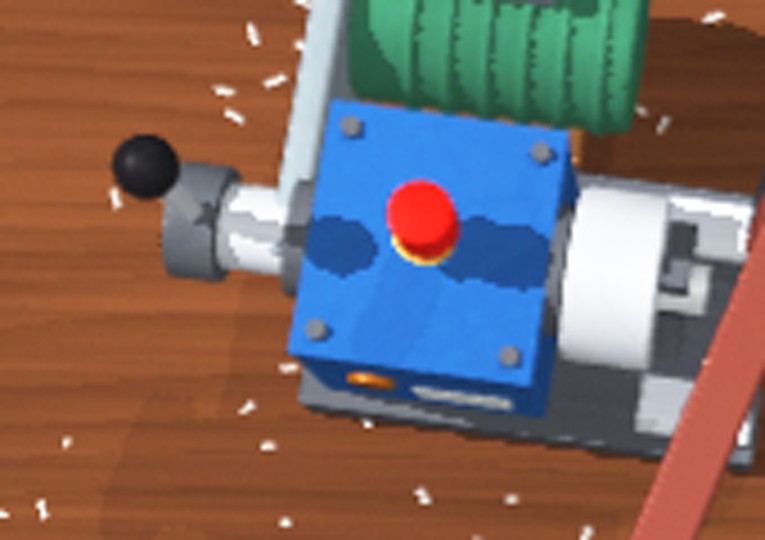

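```bash
python3 -c "
from h import *
print('knob top',tri([(cam('scene'),np.array([412.7,247.5])),(cam('top'),np.array([253.1,217.3]))]))
print('ball',tri([(cam('scene'),np.array([498.4,237.6])),(cam('top'),np.array([192.4,207]))]))
print(env.sense()['contact_force'],env.sense()['dq'].round(3))
ticket.job_done()"
```

```text
knob top (array([0.52876664, 0.1200781 , 0.20480345]), np.float64(0.6612278768423323))
ball (array([0.53951138, 0.24111359, 0.23849642]), np.float64(0.7438303437116076))
[-0.20174082 -0.02075338 -0.12210933] [ 0.005  0.002 -0.003 -0.004  0.003  0.   ]
the job is handed in; nothing more can be done
```

I turned the spindle upright by its ball and took the middle-sized red pin out of the rack. I pushed it through the bush and spindle until home, let go, backed the arm well clear and handed the job in at about 24.5 s. No verdict was reported.

**Last checks, from the scene and top cameras:**
- **Pin:** the knob top is at (0.529, 0.120, 0.205). Fully home it should be about 0.208 m high, and I had measured the bush at about (0.529, 0.121). That is within a few mm, inside both the height and sideways limits. The knob stands upright on the brass.
- **Handle:** the ball is at 0.238 m (0.240 when upright), which puts the spindle within about 0.03 rad of 0.
- **Arm:** still, touching nothing, with contact force about 0.

**What disagreed or went wrong:**
- **Fingertips:** they measured about 22 mm behind the reported TCP, not 14 mm ahead, so my first grip closed above the ball. I lowered the tool and gripped again.
- **Tool lean:** the tool's lean crept to over 6° during multi-row moves. I worked it back to about 3° and then used single settled rows. Force readings stayed small during insertion, with no component above about 4 N.

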